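# Pack the sleeved filters into the travel case and lock it

### The job

Pack the filter case for travel: slide its transport lock fully over to the open stop, then swing the latch lever clear, open the lid to at least upright, and lay every sleeved filter that is out on the cabinet top flat in a compartment of its own. With the filters in, close the lid fully, swing the latch lever back over it, and last slide the transport lock fully home again. Leave the holder bracket, the step-up ring and the blower bulb where they are.

Things in the scene. Friction and masses are not known exactly. Their poses are not given: they have to be found in the camera images.
- case: The black hard case for the filters, fixed to the cabinet top. Origin: centre of its underside; x from its front (latch side) to its hinge side, y to its left seen from the front, z up. Shell 166 mm (x) by 222 mm (y), rim 50 mm high, walls 4 mm. Inside: a grey foam floor 16 mm up and a cross of dividers, 4 mm thick and 32 mm up, making four compartments of 77 mm (x) by 105 mm (y).
- lock_grip (a point): Centre of the grip of the transport lock: a ribbed grey upright block, 16 mm in case x, 22 mm in case y, 28 mm tall (its top 14 mm above this point), on a steel bar that slides along the case's y on the lock block. The lock block stands out from the case's front wall: case x from -143 to -83 mm, y from -97 to +56 mm, top 44 mm up; it carries lock and latch.
- case_lock (a joint): Travel of the transport lock in m along the case's +y: 0 = locked, fully home at its stop (the bar then blocks the latch lever's ear); 0.040 = open, at the other stop. Moves with about 2 N of friction and stays where it is left. At the start it stands within 5 mm of home.
- latch_knob (a point): Centre of the upright round steel knob on the latch lever: 16 mm diameter, 26 mm tall (13 mm above and below this point, which is 84 mm above the cabinet top). It stands on the lever's flat arm, 14 mm wide and 8 mm thick, whose underside is 3 mm over the closed lid. The knob is 46 mm from the lever's upright pivot; the arm runs 11 mm on beyond it.
- latch_hinge (a point): A point on the upright pivot axis of the latch lever, at the height of the knob's centre (fixed on the case).
- case_latch (a joint): Latch lever angle, rad, about its upright pivot: 0 = latched (stop), arm along the case's +x over the lid; turns clockwise seen from above; at 1.57 it points along the case's -y, clear of the lid; stop at 1.6. Stiff (1.3 N at the knob), stays put. Swings only with the lock open, and passes over the lid only when that is fully closed. Starts within 0.06 of 0.
- lid_tab (a point): Grip point in the grey pull tab of the black lid. The tab is 18 mm wide (case y), 10 mm thick and stands 36 mm out of the lid's front edge, beside the lock block with nothing below it; the point is on its middle line, 26 mm out from the lid's front edge and, with the lid closed, 55 mm above the cabinet top.
- lid_hinge (a point): The point of the lid's hinge axis in line with the tab (50 mm above the cabinet top at the rear rim). The hinge axis is the case's y. The tab point is 192 mm in front of it and, with the lid closed, 5 mm above it.
- case_lid (a joint): Lid angle, rad: 0 = closed on the rim, 1.57 = upright, stop at 2.1 (leaning well back). A flat plate 166 by 222 mm, 10 mm thick, 0.3 kg, on a stiff friction hinge: it stays at whatever angle it is left, and takes about 3 N at the tab to move; press it down to close it fully.
- bay_1 (a point): Centre of the foam floor of one of the four compartments (front, right seen from the robot), 16 mm above the cabinet top; axes as the case.
- bay_2 (a point): Centre of the foam floor of one of the four compartments (front, left), 16 mm above the cabinet top; axes as the case.
- bay_3 (a point): Centre of the foam floor of one of the four compartments (rear, right), 16 mm above the cabinet top; axes as the case.
- bay_4 (a point): Centre of the foam floor of one of the four compartments (rear, left), 16 mm above the cabinet top; axes as the case.
- sleeve_1_mid (a point): Centre (6 mm up when it lies flat) of one glass ND filter in its rigid sleeve: a loose flat grey slab, 60 mm along its x, 54 mm along its y, 12 mm thick (z), with a dark round window on both faces, about 50 g. Two to four such sleeves lie on the cabinet top; an absent one reads None. Either face may be up; grip it across either pair of edges.
- sleeve_2_mid (a point): Centre (6 mm up when it lies flat) of one glass ND filter in its rigid sleeve: a loose flat grey slab, 60 mm along its x, 54 mm along its y, 12 mm thick (z), with a dark round window on both faces, about 50 g. Two to four such sleeves lie on the cabinet top; an absent one reads None. Either face may be up; grip it across either pair of edges.
- sleeve_3_mid (a point): Centre (6 mm up when it lies flat) of one glass ND filter in its rigid sleeve: a loose flat grey slab, 60 mm along its x, 54 mm along its y, 12 mm thick (z), with a dark round window on both faces, about 50 g. Two to four such sleeves lie on the cabinet top; an absent one reads None. Either face may be up; grip it across either pair of edges.
- sleeve_4_mid (a point): Centre (6 mm up when it lies flat) of one glass ND filter in its rigid sleeve: a loose flat grey slab, 60 mm along its x, 54 mm along its y, 12 mm thick (z), with a dark round window on both faces, about 50 g. Two to four such sleeves lie on the cabinet top; an absent one reads None. Either face may be up; grip it across either pair of edges.
- bracket_mid (a point): Centre of the white plastic filter holder bracket, a loose open square frame 86 by 92 mm, 20 mm high. Leave it alone.
- step_ring_mid (a point): Centre of the loose steel step-up ring, 62 mm diameter, 8 mm high. Leave it alone.
- blower_mid (a point): A point half-way up the loose blue blower bulb, which stands upright, 58 mm diameter, 108 mm tall with its nozzle. Leave it alone.
- lamp: The fixed desk lamp, a bystander: round white base 130 mm diameter, 18 mm high, with a toggle switch, and a thin stem to a small head 220 mm up that points to the robot's right. Origin: centre of the base's underside.
Mind the look-alikes: they are no part of the job. What is shaped like the part that bears sleeve_3_mid but pink or purple is not meant. What is shaped like the part that bears sleeve_1_mid but turquoise is not meant.

How it is judged:
By the outcome, as a careful person would: the job done as asked, in the order asked, and still so for the second after the job is handed in, with the robot touching nothing.
Of sleeve_1, sleeve_2, sleeve_3, sleeve_4 only 2 to 4 are there at a start; the rules pass over those that are not, and their reading is None.
At some moment in a run one of sleeve_1, sleeve_2, sleeve_3, sleeve_4 may be knocked a few centimetres aside while the robot is not near it.
Once in a run the grip may slacken for a moment while it holds something.
It also fails if it takes over 210 s, if anything falls off the work surface, if the arm or the gripper's body presses on something with over 40 N, if the wrist force passes 120 N, or if a joint passes its speed limit or range.

### The arm

A 6-joint arm with a two-finger parallel gripper is mounted at the origin on the work surface. World frame = base frame: x ahead of the robot, y to its left, z up, the work surface at z = 0. Lengths are in mm, angles in rad, forces in N, time in s.
With the tool pointing down it reaches from about 350 to 875 mm from the base axis. Payload 4.2 kg.
Tool frame: the origin (TCP) lies midway between the tips of the shut fingers; the grasp point (between the pads) lies 19 mm behind it; y points along the fingers, z is the direction in which the jaws open and shut, and the axes are right-handed (so a half turn about y gives the same grasp; the last joint's range is limited). The gripper opens to 87 mm and grips with 3 to 60 N. Pads are 19 mm wide; open, the fingers measure 117 mm over their backs; the gripper's body (75 mm by 190 mm) begins 51 mm behind the grasp point.
Start: joints at [-0.965, 0.385, 0.008, 0, -1.194, -0.259], TCP at [212.446, -587.764, 222.55] pointing down, gripper open.
Joint ranges: [-3.14, 3.14], [-1.21, 2.06], [-1.07, 1.41], [-3.16, 2.05], [-2.99, -0.16], [-3.1, 3.1]. Speed limits (rad/s): [2.79, 2.79, 3.14, 3.14, 3.14, 3.14].

### API

Orientations are given as a unit quaternion [w, x, y, z].
In Python, from workcell import observe, read_camera, finish_job, look_for, silhouettes, spot_point gives the robot as it stands.
- The arm moves only by the tool send_rows, never from a script. Its arguments are lists of equal length, an entry for each row: "offset": the shift along the tool's x, y, z in mm, a list of three; "twist": the turn about the tool's y in degrees; "gripper": the opening, from 0 (shut) to 1 (fully open). A call has exactly 8 rows; each row shifts and turns the commanded pose from where the row before left it, along the tool's axes as they then stand; what a row does not reach is not made up. A row lasts 1/8 s, in which the tool goes at most 62.5 mm and 10.7 degrees, less where a joint would pass 70% of its speed; a pose out of reach is approached as far as the arm can. A call with a gripper value outside its range is refused whole. The fingers move at their own pace and stop on an object; "force" is the grip in N (left out, the last holds). Time passes only in rows, so rows that do not move let the fingers close, or fill a call up. It gives the time, the measured TCP pose, the force and the opening at its end, in the units of the state.
- observe(): the state, without advancing time (a new reading comes with each control period).
- read_camera(name): name is "scene" or "top"; returns a dict with "img" (420x560x3 uint8, red, green, blue), "depth" (420x560 float32, mm along the optical axis (not along the pixel's ray), 0 where there is no reading), "mtx" (3x3 intrinsics, pixels), "origin" and "rotation" of the camera in the world. Camera axes: x right, y up, looking along -z (the intrinsics and any distortion apply to the point x, -y, -z); pixel columns grow to the right and rows downward; lengths in mm; the calibration is good to about 2 mm. A picture is of the moment at which its call begins.
- finish_job(): hands the job in, once; it reports no verdict.
Trained networks look in a picture, given as the dict that the camera call returned (one of the last four; its "shot" number tells which), for a name from the list of things; names that differ only in an ending like _2 or _b are one class to them, and where a whole thing is asked for, a point or a joint stands for the part that bears it (a point fixed in the world has none). Each returns a list of dicts, best first, with "score" (0 to 1); they miss things now and then, are a little off and sometimes report something else, mostly with a low value. They report only what shows in the picture. A call takes as long as a camera call. They do not tell look-alikes from the thing itself.
- look_for(picture, label): "box" ([left, top, width, height] in pixels, round what is visible of it).
- silhouettes(picture, label): "pixels" (420x560 bool, what is visible of it) and "box" ([left, top, width, height] in pixels, round what is visible of it).
- spot_point(picture, label): "uv" ([column, row] in pixels: a listed point, or the origin of a listed thing).
The state is a dict: "t": time; "qpos": joint angles; "qd": joint speeds; "joint_efforts": joint torques, N m; "ee_pos": TCP position; "eef_rot": TCP orientation; "force": force on the tool from outside, world axes, zero at the start; "ft_torque": the same for the moment, N m; "gripper_width": opening from 0.0 (shut) to 1.0 (fully open).
Only numpy, scipy, OpenCV 4.12 (cv2) and the standard library are available. Lean on these libraries where they do the work, as an engineer would, in place of code of your own. Each camera call takes 0.05 s, during which the arm holds its last target.

## Working session

There is one attempt and no reset: what is moved stays moved. The work goes in short steps, Python scripts to look and compute and a tool call to move; the robot and the scene stay as the last step left them, time stands still between calls to the robot, and variables do not carry over. Pictures are saved under pics/ and viewed, and the job is handed in when it is done.

Besides the shell and the picture viewer there is one more tool, called after "Request:" as name([rows], argument=value, ...), one row to a line, values as JSON. send_rows: Moves the arm, as the interface text tells. Its arguments: {"type":"object","properties":{"offset":{"type":"array"},"twist":{"type":"array"},"gripper":{"type":"array"},"force":{"type":"number"}},"required":["offset","twist","gripper"]}

```bash
ls; mkdir -p pics; cat > h.py <<'E'
import numpy as np, cv2
from workcell import *
def px2w(c,u,v,depth=None):
    K=np.array(c["mtx"]); d=c["depth"][int(round(v)),int(round(u))] if depth is None else depth
    p=np.array([(u-K[0,2])/K[0,0]*d, -(v-K[1,2])/K[1,1]*d, -d])
    return np.array(c["rotation"])@p+np.array(c["origin"])
def px2z(c,u,v,z):
    K=np.array(c["mtx"]); r=np.array([(u-K[0,2])/K[0,0], -(v-K[1,2])/K[1,1], -1.])
    r=np.array(c["rotation"])@r; o=np.array(c["origin"]); return o+r*(z-o[2])/r[2]
def w2px(c,p):
    q=np.array(c["rotation"]).T@(np.array(p)-np.array(c["origin"])); K=np.array(c["mtx"])
    return np.array([K[0,0]*q[0]/-q[2]+K[0,2], K[1,1]*-q[1]/-q[2]+K[1,2]])
def cloud(c):
    K=np.array(c["mtx"]); d=c["depth"]; v,u=np.mgrid[:420,:560]
    p=np.stack([(u-K[0,2])/K[0,0]*d, -(v-K[1,2])/K[1,1]*d, -d],-1)
    return p@np.array(c["rotation"]).T+np.array(c["origin"])
def save(c,name,box=None,s=1):
    im=c["img"][...,::-1]
    if box: l,t,w,h=box; im=im[t:t+h,l:l+w]
    cv2.imwrite("pics/"+name+".png",cv2.resize(im,None,fx=s,fy=s,interpolation=cv2.INTER_CUBIC))
E
python3 - <<'E'
from h import *
np.set_printoptions(precision=1,suppress=True)
print(observe())
for n in ["top","scene"]:
    c=read_camera(n); save(c,n+"0"); print(n,{k:c[k] for k in c if k not in("img","depth")})
    for l in ["case","lock_grip","latch_knob","latch_hinge","lid_tab","lid_hinge","bay_1","sleeve_1_mid","bracket_mid","step_ring_mid","blower_mid","lamp"]:
        for r in spot_point(c,l)[:6]:
            u,v=r["uv"]
            print(l,round(r["score"],2),np.array(r["uv"]),px2w(c,u,v) if 0<=u<560 and 0<=v<420 else None)
E
```

```text
pics
{'t': 0.0, 'qpos': array([-1. ,  0.4,  0. , -0. , -1.2, -0.3]), 'qd': array([-0.,  0.,  0.,  0., -0.,  0.]), 'joint_efforts': array([  0. , -39.1,  18.7,   4.2,   0. ,  -0. ]), 'ee_pos': array([ 212.2, -587.2,  221.4]), 'eef_rot': array([ 0.7, -0.7, -0.1,  0.1]), 'force': array([ 0. , -0. ,  0.1]), 'ft_torque': array([-0., -0., -0.]), 'gripper_width': 0.996779867502068}
top {'mtx': array([[508.3,   0. , 280.3],
       [  0. , 508.3, 214.3],
       [  0. ,   0. ,   1. ]]), 'origin': array([ 220.1,  -32.9, 1470.2]), 'rotation': array([ 0.7,  0.1, -0.1, -0.7]), 'shot': 1}Traceback (most recent call last):
  File "<stdin>", line 9, in <module>
  File "h.py", line 6, in px2w
    return np.array(c["rotation"])@p+np.array(c["origin"])
           ~~~~~~~~~~~~~~~~~~~~~~~^~
ValueError: matmul: Input operand 1 has a mismatch in its core dimension 0, with gufunc signature (n?,k),(k,m?)->(n?,m?) (size 3 is different from 4)
```

```bash
sed -i 's/np.array(c\["rotation"\])/R(c["rotation"])/g' h.py; sed -i '2a from scipy.spatial.transform import Rotation\ndef R(q): return Rotation.from_quat(np.roll(q,-1)).as_matrix()' h.py
python3 - <<'E'
from h import *
np.set_printoptions(precision=1,suppress=True)
for n in ["top","scene"]:
    c=read_camera(n); save(c,n+"0"); print(n,c["origin"],R(c["rotation"]).round(3).tolist(), [k for k in c])
    for l in ["case","lock_grip","latch_knob","latch_hinge","lid_tab","lid_hinge","bay_1","sleeve_1_mid","bracket_mid","step_ring_mid","blower_mid","lamp"]:
        for r in spot_point(c,l)[:7]:
            u,v=r["uv"]
            print(l,round(r["score"],2),np.array(r["uv"]),px2w(c,u,v) if 0<=u<559 and 0<=v<419 else None)
o=observe();print(np.array2string(o["eef_rot"],precision=4),R(o["eef_rot"]).round(3))
E
```

```text
top [ 220.1  -32.9 1470.2] [[0.052, 0.972, -0.229], [-0.999, 0.052, -0.008], [0.004, 0.229, 0.973]] ['img', 'depth', 'mtx', 'origin', 'rotation', 'shot']
case 0.86 [295.3 218.4] [544.  -64.   52.5]
lock_grip 0.59 [299.9 247.6] [453.9 -79.6  89.9]
latch_knob 0.7 [325.2 239.3] [ 479.  -147.5   99.3]
lid_tab 0.74 [259.1 247.4] [454.2  34.   56. ]
lid_hinge 0.66 [261.9 183.1] [641.3  37.3  61.5]
bay_1 0.92 [278.2 228.1] [511.8 -16.8  58.8]
bay_1 0.21 [264.7 183. ] [642.9  29.4  58.5]
sleeve_1_mid 0.81 [200.8 250. ] [445.7 205.1   7.2]
sleeve_1_mid 0.57 [210.8 293.6] [321.5 164.7  13.5]
sleeve_1_mid 0.17 [257.2 248.2] [461.3  42.2  -3.3]
bracket_mid 0.58 [372.2 144.9] [ 801.5 -291.4   -4.2]
bracket_mid 0.38 [172.6 154. ] [714.1 302.4  66.7]
step_ring_mid 0.61 [220.1 166. ] [705.7 169.9   3.8]
blower_mid 0.65 [173.  153.8] [714.8 301.2  66.8]
blower_mid 0.45 [411.9 221.1] [ 561.3 -405.6   20.6]
lamp 0.73 [411.4 219.6] [ 565.7 -404.1   20.6]
scene [1142.8  572.7  755.1] [[-0.701, -0.458, 0.547], [0.713, -0.445, 0.542], [-0.005, 0.77, 0.638]] ['img', 'depth', 'mtx', 'origin', 'rotation', 'sh
[... 616 characters left out ...]
7  23.1  61.1]
bay_1 0.73 [254.8 206.4] [563.1 -67.9  58.3]
bay_1 0.68 [370.5 254. ] [455.2 218.   10.4]
bay_1 0.36 [134.  222.5] [ 782.4 -304.8   -2.8]
sleeve_1_mid 0.89 [369.5 254.5] [457.5 216.8   9.5]
sleeve_1_mid 0.57 [385.8 216.3] [315.6 168.4  14.6]
sleeve_1_mid 0.39 [309.2 202.2] [454.8  20.9  59.5]
bracket_mid 0.78 [131.2 221.9] [ 786.9 -310.8   -1.6]
step_ring_mid 0.82 [286.7 305.2] [700.5 173.4   0. ]
blower_mid 0.65 [327.6 335. ] [735.7 308.7  64.8]
blower_mid 0.34 [281.7 218.5] [547.9  12.2  56.3]
blower_mid 0.29 [253.4 206.2] [567.9 -67.8  61.9]
lamp 0.8 [175.5 175.5] [ 593.1 -377.    18.8]
[ 0.6965 -0.6965 -0.122   0.122 ] [[ 0.9 -0.  -0.3]
 [ 0.3  0.   0.9]
 [-0.  -1.   0. ]]
```

View pics/top0.png

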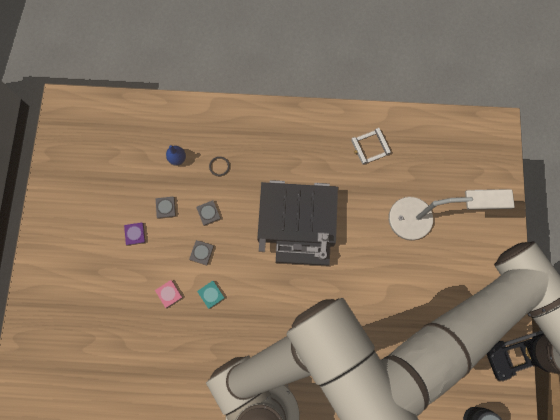

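View pics/scene0.png

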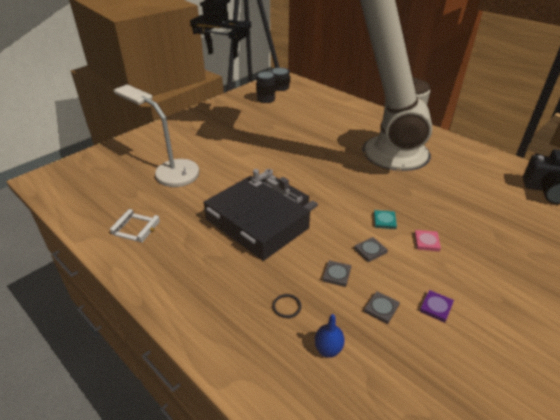

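```bash
python3 - <<'E'
from h import *
np.set_printoptions(precision=1,suppress=True)
cs={}
for n in ["top","scene"]:
    c=read_camera(n);P=cloud(c)
    np.savez(f"{n}1.npz",P=P)
    m=(P[...,2]>54)&(P[...,2]<68)&(P[...,0]>440)&(P[...,0]<700)&(P[...,1]>-220)&(P[...,1]<120)&(c["depth"]>0)
    z=np.median(P[...,2][m])
    # top plane
    m2=m&(c["img"].max(-1)<75)
    m2=cv2.morphologyEx(m2.astype(np.uint8),cv2.MORPH_OPEN,np.ones((5,5)))>0
    q=P[m2][:,:2].astype(np.float32)
    print(n,m2.sum(),z,np.median(P[m2][:,2]),cv2.minAreaRect(q))
    for l in ["case_lid","lid_tab","sleeve_1_mid","lock_grip","latch_knob"]:
        for s in silhouettes(c,l)[:6]:
            mm=s["pixels"]&(c["depth"]>0); pp=P[mm]
            print(l,round(s["score"],2),s["box"],mm.sum(),np.median(pp,axis=0) if len(pp) else None, cv2.minAreaRect(pp[:,:2].astype(np.float32)) if len(pp)>3 else None, c["img"][s["pixels"]].mean(0))
    # table height
    m3=(abs(P[...,2])<15); print("table",np.median(P[...,2][m3]))
c=read_camera("top"); save(c,"caseTop",(240,165,120,120),6)
c=read_camera("scene"); save(c,"caseSc",(195,150,140,120),5)
E
```

```text
top 3012 59.302795107853626 59.30476405024251 ((560.8843383789062, -69.49202728271484), (219.0771026611328, 166.94837951660156), 89.66193389892578)
case_lid 0.75 [252.9, 184.1, 85.6, 69.2] 4499 [558.7 -67.1  59.2] ((561.6934814453125, -73.60713195800781), (199.1874542236328, 258.7671203613281), 10.21015453338623) [71.2 67.5 65.6]
lid_tab 0.96 [258.7, 184.2, 82.1, 65.5] 4407 [559.  -67.8  59.2] ((546.166259765625, -69.91568756103516), (221.9962921142578, 200.1234130859375), 89.81483459472656) [70.7 67.1 65.4]
lid_tab 0.64 [258.6, 180.4, 78.3, 83.9] 5837 [535.1 -74.   58.4] ((542.575439453125, -69.63107299804688), (232.43373107910156, 251.04026794433594), 87.40460205078125) [75.1 71.2 69. ]
sleeve_1_mid 0.68 [388.6, 191.4, 125.4, 48.1] 2527 [ 575.1 -432.6   21.3] ((606.941162109375, -529.444580078125), (124.58598327636719, 389.4427185058594), 15.753912925720215) [185.6 176.1 163. ]
sleeve_1_mid 0.59 [197.9, 280.6, 27.0, 27.5] 397 [319.2 166.   11.2] ((319.6814270019531, 166.26144409179688), (60.49174880981445, 54.416690826416016), 37.407352447509766) [ 95.9 145.8 139. ]
sleeve_1_mid 0.
[... 1729 characters left out ...]
51562, -80.60696411132812), (310.9713134765625, 263.09832763671875), 13.730327606201172) [55.5 50.1 47.3]
lock_grip 0.77 [265.7, 174.0, 21.6, 17.5] 265 [458.7 -76.6  60.4] ((419.5037841796875, -123.4610366821289), (155.33180236816406, 61.05087661743164), 42.45748519897461) [80.6 72.6 66.8]
lock_grip 0.52 [108.1, 207.7, 48.4, 31.9] 641 [ 793.4 -282.3   11.3] ((786.1985473632812, -278.5606689453125), (95.02229309082031, 99.97765350341797), 24.597999572753906) [161.4 150.9 137.5]
latch_knob 0.67 [249.7, 170.6, 26.5, 13.7] 218 [ 461.1 -139.1   70.4] ((427.1351318359375, -175.43353271484375), (149.7471160888672, 63.346580505371094), 46.33384704589844) [115.  104.7  96.9]
table 0.22258760249860643
```

View pics/caseTop.png

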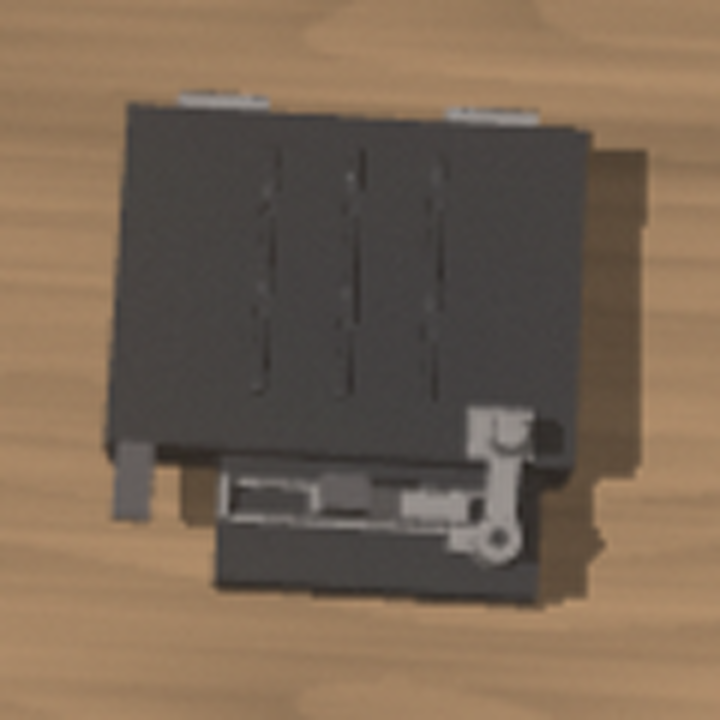

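View pics/caseSc.png

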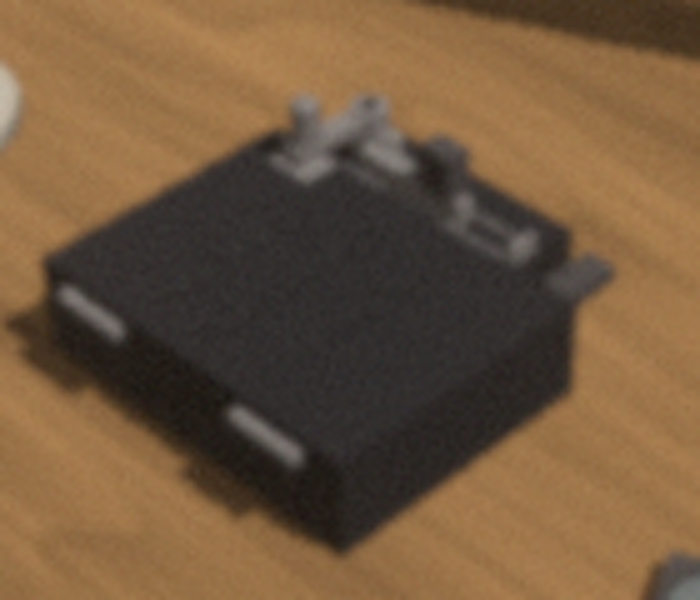

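```bash
python3 - <<'E'
from h import *
np.set_printoptions(precision=1,suppress=True)
T=np.load("top1.npz")["P"];S=np.load("scene1.npz")["P"]
for P,n in((T,"top"),(S,"scene")):
    for (nm,x0,x1,y0,y1,z0,z1) in [("grip",435,475,-115,-30,72,110),("knob",468,500,-175,-125,85,110),("pivot",420,450,-175,-125,60,110),("tab",435,474,15,60,45,70),("hi",420,480,-125,-20,50,72)]:
        m=(P[...,0]>x0)&(P[...,0]<x1)&(P[...,1]>y0)&(P[...,1]<y1)&(P[...,2]>z0)&(P[...,2]<z1)
        q=P[m]; print(n,nm,len(q), q.mean(0) if len(q) else '', np.percentile(q,[2,98],axis=0) if len(q) else '')
c=read_camera("top")
for nm,u,v,z in [("knob",240+512/6,165+430/6,97),("pivot",240+497/6,165+540/6,84),("grip",240+345/6,165+488/6,85),("tabL",240+115/6,165+480/6,60),("tabR",240+153/6,165+480/6,60),("BL",240+126/6,165+103/6,60),("BR",240+588/6,165+130/6,60),("FL",240+108/6,165+445/6,60),("FR",240+574/6,165+468/6,60)]:
    print(nm,px2z(c,u,v,z))
c=read_camera("scene")
for nm,u,v,z in [("knob",195+304/5,150+97/5,97),("pivot",195+372/5,150+104/5,84),("grip",195+447/5,150+147/5,85),("BR",195+45/5,150+265/5,60),("BL",195+345/5,150+460/5,60),("FL",195+572/5,150+295/5,60)]:
    print(nm,px2z(c,u,v,z))
E
```

```text
top grip 56 [456.  -72.7  85.4] [[448.4 -82.8  75.7]
 [464.7 -62.9  91.5]]
top knob 28 [ 486.8 -146.2   95.4] [[ 480.3 -152.6   89. ]
 [ 494.9 -139.3  100. ]]
top pivot 53 [ 440.  -142.6   71.1] [[ 431.4 -153.5   62.1]
 [ 448.1 -129.5   78.7]]
top tab 72 [458.8  26.8  59.3] [[443.7  17.8  53.6]
 [472.8  35.1  64.6]]
top hi 126 [459.1 -90.7  57.7] [[ 425.2 -123.9   50.3]
 [ 479.6  -30.7   64.5]]
scene grip 78 [457.1 -68.2  83.2] [[445.7 -81.5  73.1]
 [464.  -58.6  89.3]]
scene knob 33 [ 487.4 -142.1   93.6] [[ 478.8 -149.6   85.4]
 [ 493.  -135.4   99. ]]
scene pivot 55 [ 440.8 -138.3   70.1] [[ 429.  -151.6   61.1]
 [ 449.3 -127.    75.9]]
scene tab 83 [457.3  30.6  58.5] [[441.6  19.4  49.5]
 [473.7  39.   62.5]]
scene hi 186 [460.5 -84.1  59.3] [[ 437.6 -124.    50.7]
 [ 478.9  -31.4   71. ]]
knob [ 486.8 -147.8   97. ]
pivot [ 437.7 -143.7   84. ]
grip [458. -73.  85.]
tabL [460.3  34.   60. ]
tabR [461.3  16.3  60. ]
BL [644.4  40.1  60. ]
BR [ 642.7 -182.8   60. ]
FL [476.8  38.4  60. ]
FR [ 477.4 -180.5   60. ]
knob [ 484.4 -144.8   97. ]
pivot [ 450.3 -127.5   84. ]
grip [452.2 -69.6  85. ]
BR [ 645.7 -169.9   60. ]
BL [639.8  43.4  60. ]
FL [475.8  39.7  60. ]
```

Request:
send_rows([
  [0,0,0],
  [0,0,0],
  [26,0,56],
  [26,0,56],
  [26,0,56],
  [26,0,56],
  [26,0,56],
  [26,0,56],
], twist=[9.9,9.9,0,0,0,0,0,0], gripper=[1,1,1,1,1,0.5,0.5,0.5], force=20)

```text
t: 3.2
ee_pos: [368.7, -249.8, 223.0]
eef_rot: [-0.707, 0.707, 0.001, 0.0]
force: [0.8, 0.5, 0.1]
gripper_width: 0.743
```

Request:
send_rows([
  [22,0,45],
  [22,0,45],
  [22,0,45],
  [22,0,44],
  [0,50,0],
  [0,30,0],
  [0,0,0],
  [0,0,0],
], twist=[0,0,0,0,0,0,0,0], gripper=[0.5,0.5,0.5,0.5,0.5,0.5,0.5,0.5])

```text
t: 4.2
ee_pos: [456.9, -72.5, 143.9]
eef_rot: [-0.707, 0.707, 0.001, 0.0]
force: [0.6, 0.0, 0.6]
gripper_width: 0.497
```

```bash
python3 - <<'E'
from h import *
np.set_printoptions(precision=1,suppress=True)
c=read_camera("scene"); save(c,"s2",(195,120,140,120),5); print(observe()["ee_pos"])
c=read_camera("top"); save(c,"t2",(240,165,120,120),6)
for l in ["lock_grip","latch_knob","latch_hinge"]:
  for n in("scene",):
    for r in spot_point(read_camera(n),l)[:2]: print(l,r)
E
```

```text
[457.1 -72.5 144.2]
lock_grip {'uv': [283.5, 182.9], 'score': 0.52}
lock_grip {'uv': [260.2, 239.2], 'score': 0.34}
latch_knob {'uv': [257.8, 172.5], 'score': 0.58}
latch_knob {'uv': [383.4, 310.0], 'score': 0.28}
latch_hinge {'uv': [266.8, 166.2], 'score': 0.77}
```

View pics/s2.png

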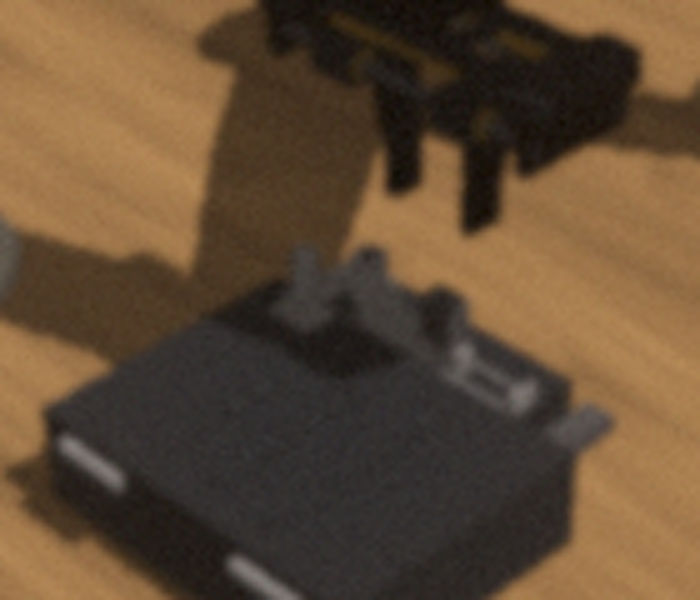

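Request:
send_rows([
  [0,40,1],
  [0,25,1],
  [0,9,0],
  [0,0,0],
  [0,0,0],
  [0,0,0],
  [0,0,0],
  [0,0,0],
], twist=[0,0,0,0,0,0,0,0], gripper=[0.5,0.5,0.5,0.5,0.0,0.0,0.0,0.0], force=20)

```text
t: 5.6
ee_pos: [456.2, -70.5, 69.1]
eef_rot: [0.707, -0.707, -0.001, 0.0]
force: [-0.3, 1.2, 2.8]
gripper_width: 0.252
```

Request:
send_rows([
  [0,0,6],
  [0,0,6],
  [0,0,6],
  [0,0,6],
  [0,0,6],
  [0,0,4],
  [0,0,0],
  [0,0,0],
], twist=[0,0,0,0,0,0,0,0], gripper=[0,0,0,0,0,0,0,0])

```text
t: 6.6
ee_pos: [456.4, -35.9, 69.0]
eef_rot: [0.707, -0.707, -0.001, 0.0]
force: [-1.5, -0.9, 6.6]
gripper_width: 0.25
```

Request:
send_rows([
  [0,0,1],
  [0,0,1],
  [0,0,1],
  [0,0,1],
  [0,0,1],
  [0,0,0],
  [0,0,0],
  [0,0,0],
], twist=[0,0,0,0,0,0,0,0], gripper=[0,0,0,0,0,0,0,0])

```text
t: 7.6
ee_pos: [456.1, -35.4, 68.8]
eef_rot: [-0.705, 0.709, 0.001, -0.001]
force: [7.5, -25.0, -0.1]
gripper_width: 0.252
```

Request:
send_rows([
  [0,0,-2],
  [0,0,-2],
  [0,0,0],
  [0,0,0],
  [0,0,0],
  [0,-20,0],
  [0,-30,0],
  [0,-30,0],
], twist=[0,0,0,0,0,0,0,0], gripper=[0,0,0.5,0.5,0.5,0.5,0.5,0.5])

```text
t: 8.6
ee_pos: [455.4, -35.3, 149.0]
eef_rot: [-0.707, 0.707, 0.0, -0.001]
force: [0.2, -0.0, -0.2]
gripper_width: 0.498
```

```bash
python3 - <<'E'
from h import *
np.set_printoptions(precision=1,suppress=True)
print(observe()["ee_pos"])
c=read_camera("scene"); save(c,"s3",(195,120,140,120),5)
E
```

```text
[455.4 -35.3 149. ]
```

View pics/s3.png

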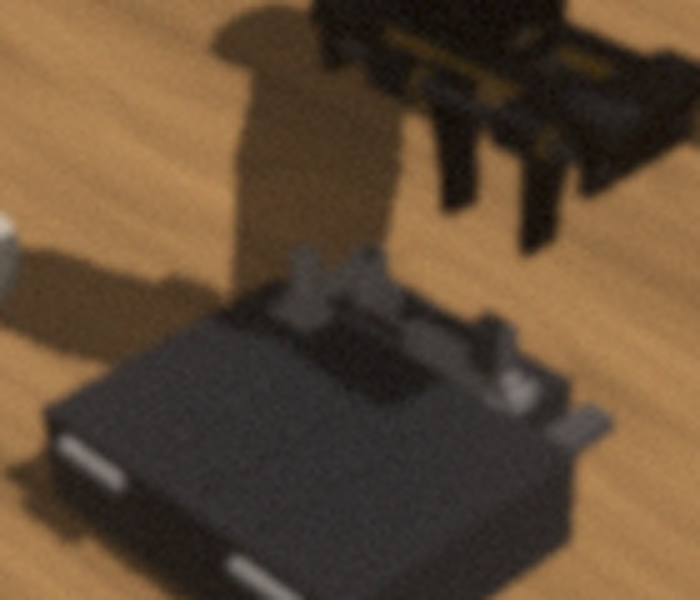

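Request:
send_rows([
  [8,0,-28],
  [8,0,-28],
  [8,0,-28],
  [7,0,-26],
  [0,40,0],
  [0,24,0],
  [0,9,0],
  [0,0,0],
], twist=[0,0,0,0,0,0,0,0], gripper=[0.5,0.5,0.5,0.5,0.5,0.5,0.5,0.5])

```text
t: 9.65
ee_pos: [486.9, -145.3, 75.3]
eef_rot: [-0.707, 0.707, 0.0, -0.001]
force: [0.0, -0.3, -0.2]
gripper_width: 0.503
```

Request:
send_rows([
  [0,0,0],
  [0,0,0],
  [0,0,0],
  [0,0,0],
  [0,0,0],
  [0,0,0],
  [0,0,0],
  [0,0,0],
], twist=[0,0,0,0,0,0,0,0], gripper=[0,0,0,0,0,0,0,0], force=15)

```text
t: 10.65
ee_pos: [487.2, -145.5, 75.9]
eef_rot: [-0.707, 0.707, 0.001, -0.0]
force: [-0.4, 1.0, 4.1]
gripper_width: 0.177
```

Request:
send_rows([
  [-1.4,0,-9.6],
  [-3.2,0,-8.6],
  [-4.8,0,-7.8],
  [-6.2,0,-6.8],
  [-7.5,0,-5.3],
  [-8.4,0,-3.8],
  [-7.6,0,-1.8],
  [-7.3,0,-0.5],
], twist=[0,0,0,0,0,0,0,0], gripper=[0,0,0,0,0,0,0,0])

```text
t: 11.65
ee_pos: [441.5, -189.1, 75.3]
eef_rot: [0.708, -0.707, -0.001, -0.001]
force: [4.9, 7.2, -2.9]
gripper_width: 0.177
```

```bash
python3 - <<'E'
from h import *
np.set_printoptions(precision=1,suppress=True)
o=observe();print(o["ee_pos"],o["force"])
c=read_camera("scene"); save(c,"s4",(195,120,140,120),5)
E
```

```text
[ 441.5 -189.1   75.3] [ 4.9  7.2 -2.9]
```

View pics/s4.png

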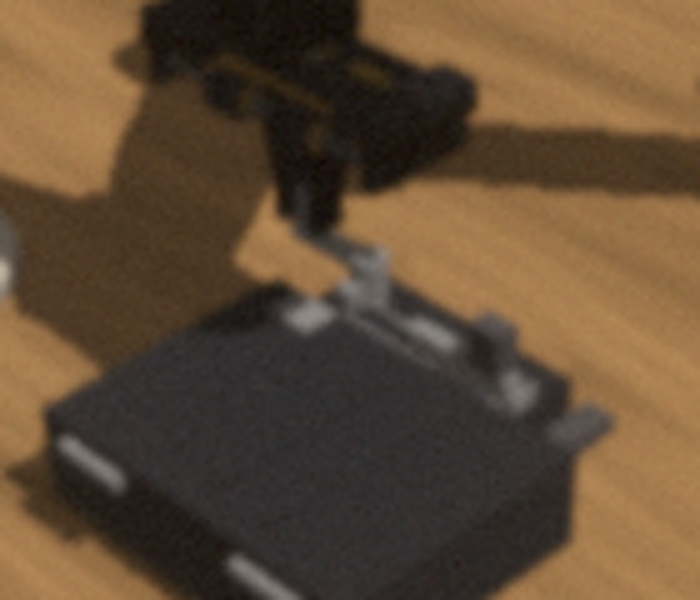

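Request:
send_rows([
  [-1.5,0,0],
  [0,0,0],
  [1,0,0],
  [0,0,0],
  [0,0,0],
  [0,-30,0],
  [0,-45,0],
  [0,0,40],
], twist=[0,0,0,0,0,0,0,0], gripper=[0,0,0.35,0.35,0.35,0.35,0.35,0.35])

```text
t: 12.7
ee_pos: [442.3, -150.9, 153.8]
eef_rot: [-0.707, 0.708, 0.002, 0.003]
force: [0.7, 0.5, 0.2]
gripper_width: 0.349
```

Request:
send_rows([
  [2,0,50],
  [2,0,50],
  [2,0,50],
  [2,0,27],
  [2,30,0],
  [0,0,0],
  [0,0,0],
  [0,0,0],
], twist=[0,0,0,0,0,0,0,0], gripper=[0.35,0.35,0.35,0.35,0.35,0.35,0.35,0.35])

```text
t: 13.7
ee_pos: [450.3, 27.1, 121.5]
eef_rot: [0.707, -0.707, -0.001, -0.0]
force: [-0.2, -0.6, -0.4]
gripper_width: 0.354
```

```bash
python3 - <<'E'
from h import *
np.set_printoptions(precision=1,suppress=True)
o=observe();print(o["ee_pos"],o["force"])
c=read_camera("scene"); save(c,"s5",(195,120,140,120),5)
c=read_camera("top"); save(c,"t5",(240,165,120,120),5)
E
```

```text
[450.3  27.1 121.5] [-0.2 -0.6 -0.4]
```

View pics/s5.png

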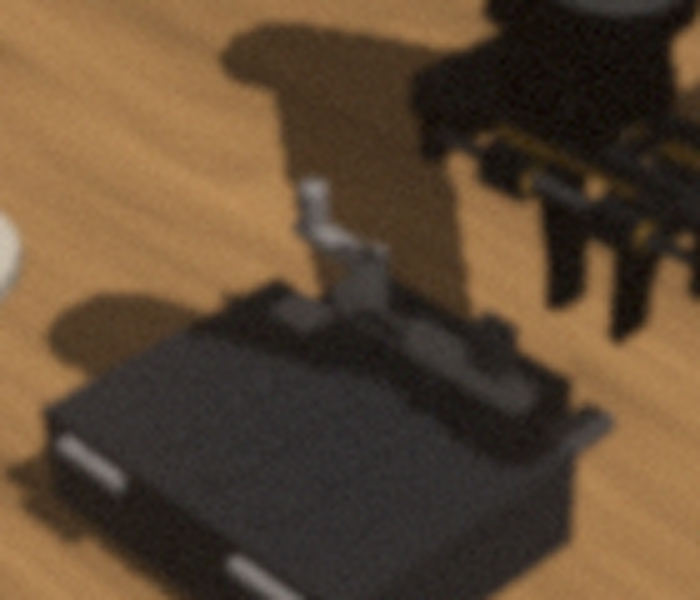

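Request:
send_rows([
  [0,40,0],
  [0,30,0],
  [0,11,0],
  [0,0,0],
  [0,0,0],
  [0,0,0],
  [0,0,0],
  [0,0,0],
], twist=[0,0,0,0,0,0,0,0], gripper=[0.35,0.35,0.35,0.35,0,0,0,0], force=20)

```text
t: 14.8
ee_pos: [450.6, 27.9, 40.4]
eef_rot: [0.707, -0.707, -0.001, -0.0]
force: [-3.5, 4.7, 6.4]
gripper_width: 0.205
```

```bash
python3 - <<'E'
import numpy as np
a=np.linspace(0,1.95,25); x=-192*np.cos(a)+5*np.sin(a); z=5*np.cos(a)+192*np.sin(a)
p=np.c_[x,-z].round(0); d=np.diff(p,axis=0); 
for k in range(3): print([[int(i),int(j),0] for i,j in d[8*k:8*k+8]])
E
```

```text
[[1, -16, 0], [2, -15, 0], [4, -15, 0], [5, -15, 0], [6, -14, 0], [7, -14, 0], [8, -14, 0], [9, -12, 0]]
[[10, -12, 0], [12, -11, 0], [12, -10, 0], [12, -9, 0], [14, -8, 0], [14, -6, 0], [14, -6, 0], [15, -4, 0]]
[[16, -4, 0], [15, -1, 0], [16, -1, 0], [15, 1, 0], [16, 1, 0], [15, 4, 0], [15, 4, 0], [15, 5, 0]]
```

Request:
send_rows([
  [1,-16,0],
  [2,-15,0],
  [4,-15,0],
  [5,-15,0],
  [6,-14,0],
  [7,-14,0],
  [8,-14,0],
  [9,-12,0],
], twist=[0,0,0,0,0,0,0,0], gripper=[0,0,0,0,0,0,0,0])

```text
t: 15.8
ee_pos: [490.3, 27.7, 153.8]
eef_rot: [0.707, -0.707, 0.001, 0.002]
force: [-2.3, 4.8, -2.6]
gripper_width: 0.205
```

```bash
python3 - <<'E'
from h import *
c=read_camera("scene"); save(c,"s6",(175,80,200,160),4)
E
```

```text
(no output)
```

View pics/s6.png

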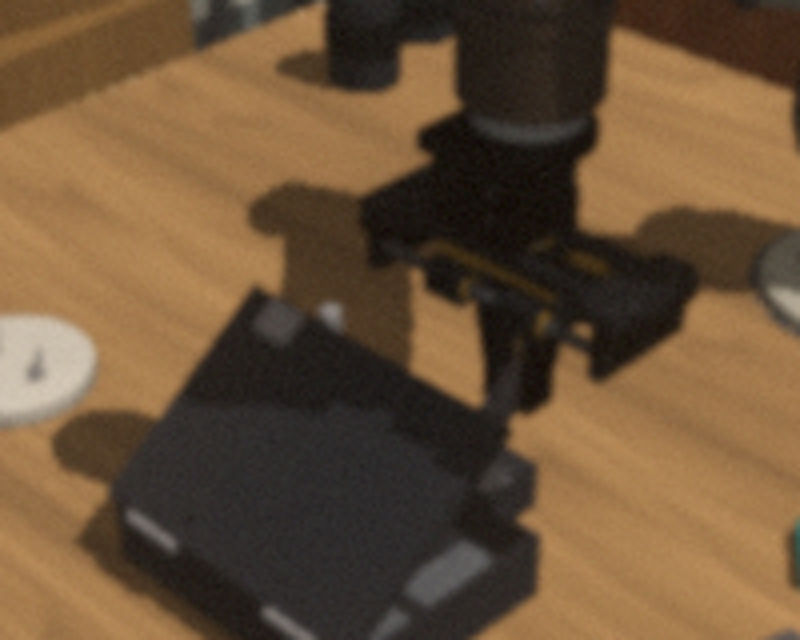

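Lid is following, pivoting in the pads (tab at about (505,385) of the crop). Continue.

Request:
send_rows([
  [10,-12,0],
  [12,-11,0],
  [12,-10,0],
  [12,-9,0],
  [14,-8,0],
  [14,-6,0],
  [14,-6,0],
  [15,-4,0],
], twist=[0,0,0,0,0,0,0,0], gripper=[0,0,0,0,0,0,0,0])

```text
t: 16.85
ee_pos: [593.7, 27.2, 221.2]
eef_rot: [-0.707, 0.707, -0.001, -0.002]
force: [-4.0, 2.4, 4.9]
gripper_width: 0.207
```

Request:
send_rows([
  [16,-4,0],
  [15,-1,0],
  [16,-1,0],
  [15,1,0],
  [16,1,0],
  [15,4,0],
  [15,4,0],
  [15,5,0],
], twist=[0,0,0,0,0,0,0,0], gripper=[0,0,0,0,0,0,0,0])

```text
t: 17.85
ee_pos: [719.0, 26.6, 213.4]
eef_rot: [-0.707, 0.708, 0.001, 0.001]
force: [-0.9, -0.2, 4.5]
gripper_width: 0.203
```

```bash
python3 - <<'E'
from h import *
np.set_printoptions(precision=1,suppress=True)
o=observe();print(o["ee_pos"],o["force"])
c=read_camera("scene"); save(c,"s7",(175,80,200,180),4)
E
```

```text
[719.   26.6 213.4] [-0.9 -0.2  4.5]
```

View pics/s7.png

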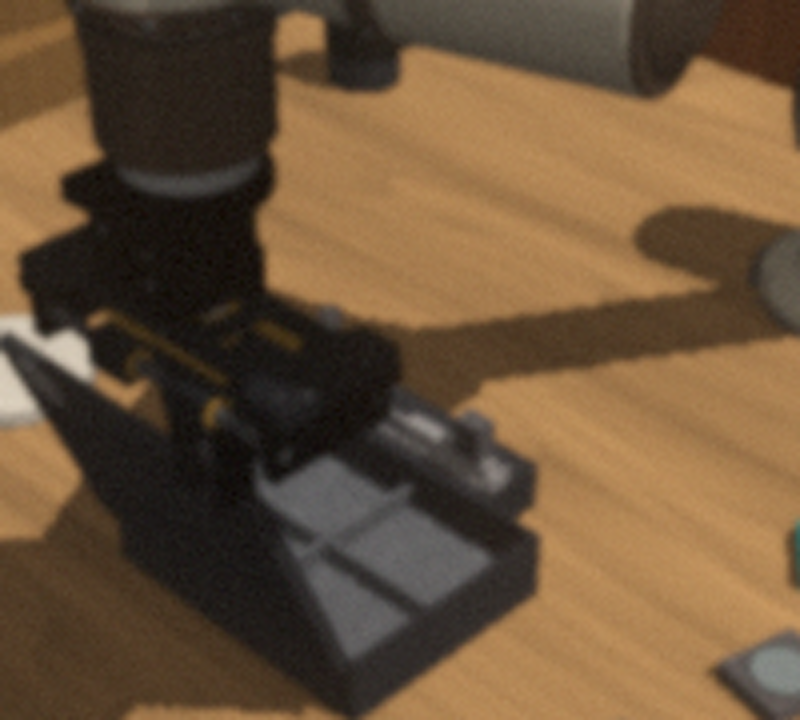

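Request:
send_rows([
  [0,0,0],
  [0,0,0],
  [0,-40,0],
  [0,-30,0],
  [-50,0,0],
  [-55,0,0],
  [-55,0,0],
  [-55,0,0],
], twist=[0,0,0,0,0,0,0,0], gripper=[0.4,0.4,0.4,0.5,0.7,0.9,0.9,0.9])

```text
t: 18.9
ee_pos: [500.4, 27.0, 281.2]
eef_rot: [-0.707, 0.707, 0.0, -0.001]
force: [0.5, -0.5, -0.0]
gripper_width: 0.853
```

```bash
cat > sl.py <<'E'
from h import *
np.set_printoptions(precision=1,suppress=True)
print(observe()["ee_pos"])
def sleeves(name,show=True):
    c=read_camera(name);P=cloud(c); hsv=cv2.cvtColor(c["img"],cv2.COLOR_RGB2HSV)
    res=[]
    for s in silhouettes(c,"sleeve_1_mid"):
        m=s["pixels"]; 
        if m.sum()>1500 or s["score"]<.3: continue
        sat=np.median(hsv[...,1][m]); 
        # outline pixels onto z=12
        cn,_=cv2.findContours(m.astype(np.uint8),cv2.RETR_EXTERNAL,cv2.CHAIN_APPROX_NONE)
        cn=max(cn,key=len)[:,0]
        q=np.array([px2z(c,u,v,12)[:2] for u,v in cn],np.float32)
        r=cv2.minAreaRect(q)
        zz=np.median(P[m&(c["depth"]>0)][:,2])
        print(name,round(s["score"],2),s["box"],"sat",sat,"z",round(float(zz),1),"rect",np.round(r[0],1),np.round(r[1],1),round(r[2],1))
    return c
E
python3 - <<'E'
from sl import *
c=sleeves("top"); save(c,"t8",(110,130,240,180),3)
c=sleeves("scene"); save(c,"s8")
E
```

```text
[500.4  27.  281.2]
top 0.64 [204.5, 243.9, 5.4, 12.4] sat 21.0 z 10.8 rect [447.7 182.1] [38.6 20.3] 4.9
scene 0.96 [376.0, 209.0, 20.2, 21.5] sat 109.0 z 12.1 rect [322.1 170.5] [73.8 56.4] 37.5
scene 0.7 [354.7, 237.2, 33.3, 24.2] sat 32.0 z 12.1 rect [440.1 206.8] [62.5 68.7] 76.1
```

View pics/t8.png

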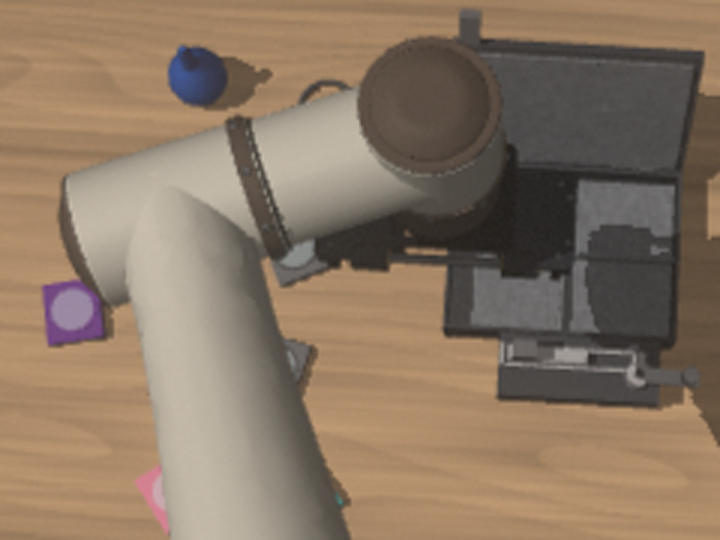

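View pics/s8.png

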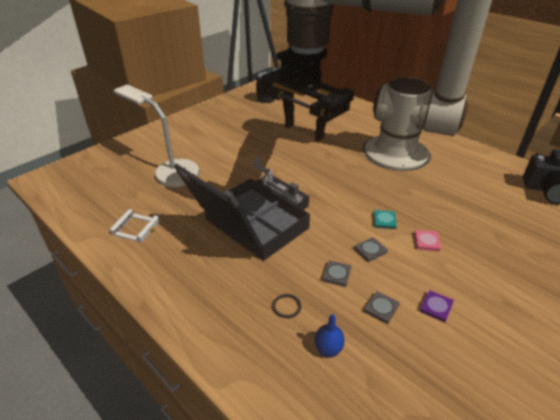

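```bash
cat > seg.py <<'E'
from h import *
np.set_printoptions(precision=1,suppress=True)
def seg(name,c=None,P=None,img=None,region=(340,720,90,380)):
    if img is None: c=read_camera(name);P=cloud(c);img=c["img"]
    hsv=cv2.cvtColor(img,cv2.COLOR_RGB2HSV)
    x0,x1,y0,y1=region
    m=(hsv[...,1]<75)&(P[...,2]>4)&(P[...,2]<20)&(P[...,0]>x0)&(P[...,0]<x1)&(P[...,1]>y0)&(P[...,1]<y1)
    n,lab,st,ce=cv2.connectedComponentsWithStats(m.astype(np.uint8),connectivity=4)
    for i in range(1,n):
        if st[i,4]<150: continue
        k=lab==i; 
        cn,_=cv2.findContours(k.astype(np.uint8),cv2.RETR_EXTERNAL,cv2.CHAIN_APPROX_NONE)
        q=np.array([px2z(c,u,v,12)[:2] for u,v in max(cn,key=len)[:,0]],np.float32)
        r=cv2.minAreaRect(q); pm=P[k]; top=pm[pm[:,2]>9]
        print(name,"px",ce[i],st[i,4],"rect",np.round(r[0],1),np.round(r[1],1),round(r[2],1),"mean",pm.mean(0),"hsv",np.median(hsv[k],axis=0))
    return c
E
python3 - <<'E'
from seg import *
im=cv2.imread("pics/top0.png")[...,::-1].copy()
c=read_camera("top"); P=np.load("top1.npz")["P"]
seg("top",c,P,im)
im=cv2.imread("pics/scene0.png")[...,::-1].copy()
c=seg("scene"); save(c,"s9",(310,200,160,140),5)
E
```

```text
top px [164.9 206.9] 366 rect [567.6 321.1] [61.  53.2] 6.2 mean [567.9 321.7  11.3] hsv [ 13.  22. 103.]
top px [207.9 212.5] 359 rect [557.4 193.4] [60.7 54.3] 25.6 mean [557.6 193.5  11.2] hsv [ 14.  22. 103.]
top px [201.1 252.3] 391 rect [438.4 203. ] [54.6 61.5] 76.4 mean [438.5 203.   11.1] hsv [ 13.  22. 105.]
scene px [370.6 248.5] 409 rect [440.8 207.4] [55.9 62.1] 76.1 mean [440.8 208.1  12. ] hsv [15. 26. 99.]
scene px [336.6 272.7] 463 rect [560.  197.4] [62.9 52.2] 25.9 mean [560.4 197.8  12.1] hsv [16. 23. 98.]
scene px [381.6 306.4] 593 rect [569.5 324.9] [62.3 54.1] 9.5 mean [569.9 325.4  12.3] hsv [15. 24. 96.]
```

View pics/s9.png

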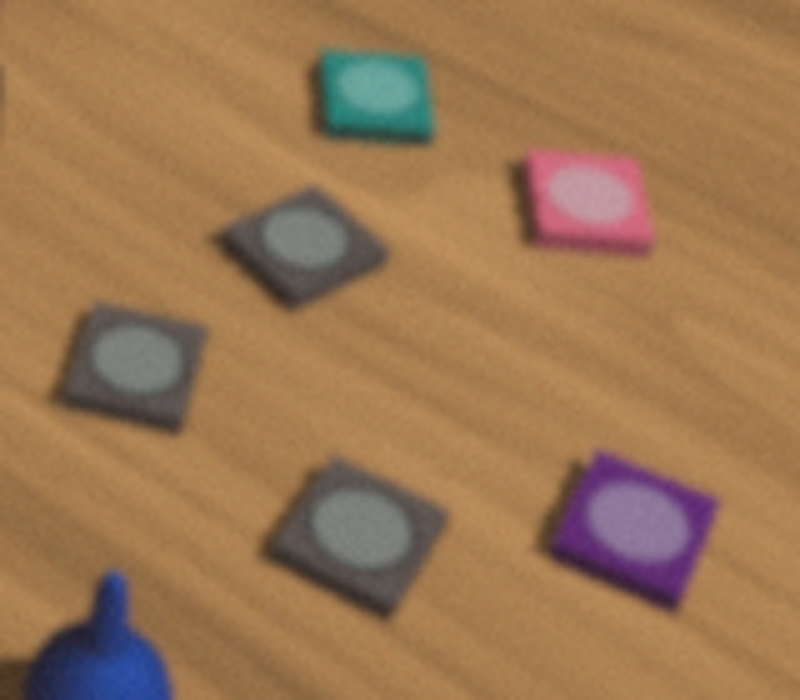

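Request:
send_rows([
  [-15.2,0,44.5],
  [-15.2,0,44.5],
  [-15.2,0,44.5],
  [-15.2,0,44.5],
  [0,50,0],
  [0,50,0],
  [0,55,0],
  [0,50,0],
], twist=[0,0,0,0,6.8,6.8,0,0], gripper=[0.9,1,1,1,1,1,1,1])

```text
t: 20.2
ee_pos: [442.6, 205.8, 74.3]
eef_rot: [-0.702, 0.702, -0.083, 0.083]
force: [0.7, 1.2, -0.5]
gripper_width: 1.0
```

```bash
python3 - <<'E'
from h import *
o=observe();print(o["ee_pos"],R(o["eef_rot"])[:,0])
c=read_camera("scene"); save(c,"s10",(310,150,160,140),5)
c=read_camera("top"); save(c,"t10",(150,200,130,110),5)
E
```

```text
[442.64945163 205.80321111  74.25732518] [ 9.72200616e-01 -2.34149397e-01 -1.45513295e-04]
```

View pics/s10.png

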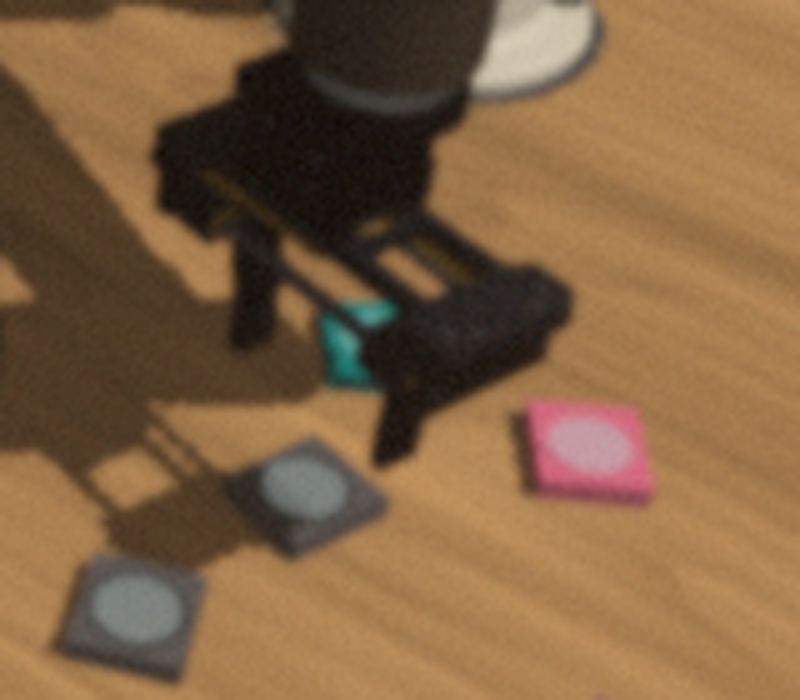

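Request:
send_rows([
  [-2.9,30,-1],
  [0,30,0],
  [0,10,0],
  [0,0,0],
  [0,0,0],
  [0,0,0],
  [0,0,0],
  [0,0,0],
], twist=[0,0,0,0,0,0,0,0], gripper=[1,1,1,1,0,0,0,0], force=20)

```text
t: 21.3
ee_pos: [438.8, 205.1, 6.8]
eef_rot: [0.702, -0.702, 0.083, -0.083]
force: [-0.1, -1.0, 0.4]
gripper_width: 0.632
```

Request:
send_rows([
  [0,-30,0],
  [0,-40,0],
  [0,-30,0],
  [20,0,-55],
  [20,0,-55],
  [20,0,-55],
  [20,0,-54],
  [0,0,0],
], twist=[0,0,-6.8,-6.8,0,0,0,0], gripper=[0,0,0,0,0,0,0,0])

```text
t: 22.3
ee_pos: [512.7, -19.2, 106.1]
eef_rot: [-0.707, 0.707, -0.002, 0.001]
force: [-0.5, 0.6, -0.2]
gripper_width: 0.616
```

```bash
python3 - <<'E'
from seg import *
o=observe();print(o["ee_pos"],R(o["eef_rot"])[:,0], o["gripper_width"])
c=seg("scene"); save(c,"s11",(175,120,180,140),4)
c=seg("top"); save(c,"t11",(230,150,140,120),5)
E
```

```text
[512.7 -19.2 106.1] [ 1. -0. -0.] 0.61598251470975
scene px [336.6 272.6] 463 rect [559.6 197.3] [62.4 52.2] 25.8 mean [560.2 197.8  12.1] hsv [17. 23. 98.]
scene px [381.6 306.5] 594 rect [569.4 324.9] [62.4 54.1] 10.0 mean [570.1 325.4  12.4] hsv [15. 25. 96.]
top px [164.7 206.8] 351 rect [567.6 321.1] [61.  53.2] 6.2 mean [568.1 322.5  11. ] hsv [ 13.  20. 110.]
```

View pics/s11.png

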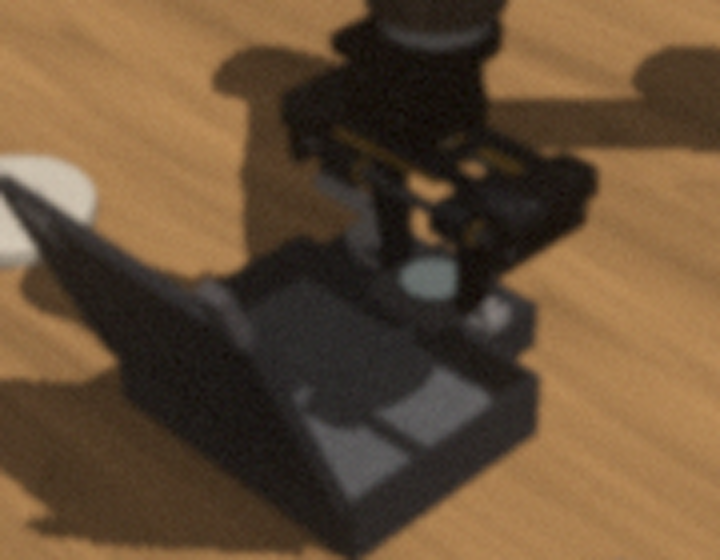

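View pics/t11.png

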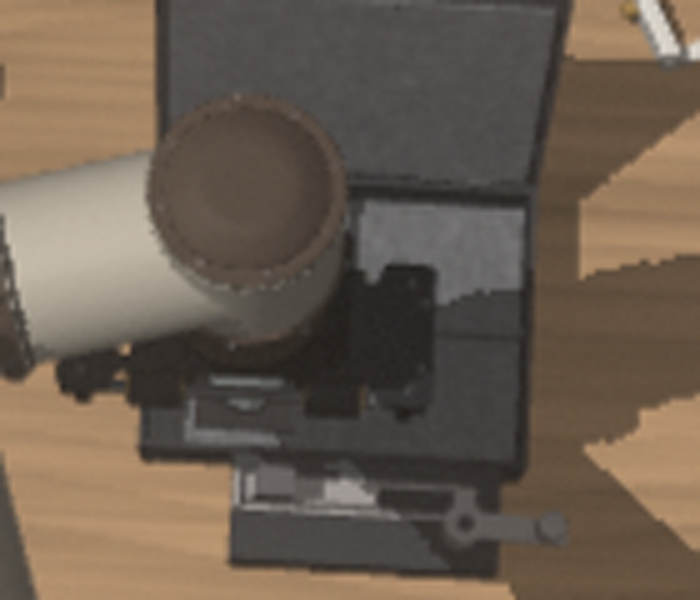

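```bash
python3 - <<'E'
from h import *
np.set_printoptions(precision=1,suppress=True)
c=read_camera("top")
print("divider top right edge",px2z(c,230+360/5,150+260/5,32),"foam right edge",px2z(c,230+524/5,150+260/5,16),"hinge foam edge",px2z(c,230+450/5,150+203/5,16))
print("front rim outer",px2z(c,230+300/5,150+467/5,50),"left rim outer",px2z(c,230+140/5,150+440/5,50))
E
```

```text
divider top right edge [598.9 -81.8  32. ] foam right edge [ 608.2 -179.2   16. ] hinge foam edge [ 640.9 -134.3   16. ]
front rim outer [471.2 -52.4  50. ] left rim outer [482.   39.1  50. ]
```

Request:
send_rows([
  [6.8,0,4.2],
  [0,30,0],
  [0,30,0],
  [0,15,0],
  [0,6,0],
  [0,0,0],
  [0,0,0],
  [0,0,0],
], twist=[0,0,0,0,0,0,0,0], gripper=[0,0,0,0,0,0,0,0])

```text
t: 23.45
ee_pos: [519.7, -11.6, 26.3]
eef_rot: [0.707, -0.707, -0.001, -0.0]
force: [0.7, -0.6, -0.7]
gripper_width: 0.615
```

Request:
send_rows([
  [0,3,-3],
  [0,0,0],
  [0,0,0],
  [0,0,0],
  [0,-30,0],
  [0,-50,0],
  [0,-50,0],
  [0,-30,0],
], twist=[0,0,0,0,0,0,0,0], gripper=[0,0,0.72,0.72,0.72,0.8,1,1])

```text
t: 24.45
ee_pos: [519.7, -14.6, 185.2]
eef_rot: [0.707, -0.707, -0.002, -0.001]
force: [0.9, -0.5, -0.3]
gripper_width: 0.941
```

```bash
python3 - <<'E'
from seg import *
o=observe();print(o["ee_pos"],R(o["eef_rot"])[:,0], o["gripper_width"])
c=seg("scene"); save(c,"s12",(175,120,180,140),4)
E
```

```text
[519.7 -14.6 185.2] [1. 0. 0.] 0.940641259364121
scene px [336.6 272.7] 466 rect [559.9 197.4] [63.1 52.2] 25.8 mean [560.4 197.8  12.1] hsv [15.  23.5 99. ]
scene px [381.5 306.4] 594 rect [569.5 324.7] [62.2 53.8] 9.5 mean [570.  325.3  12.3] hsv [15. 25. 97.]
```

View pics/s12.png

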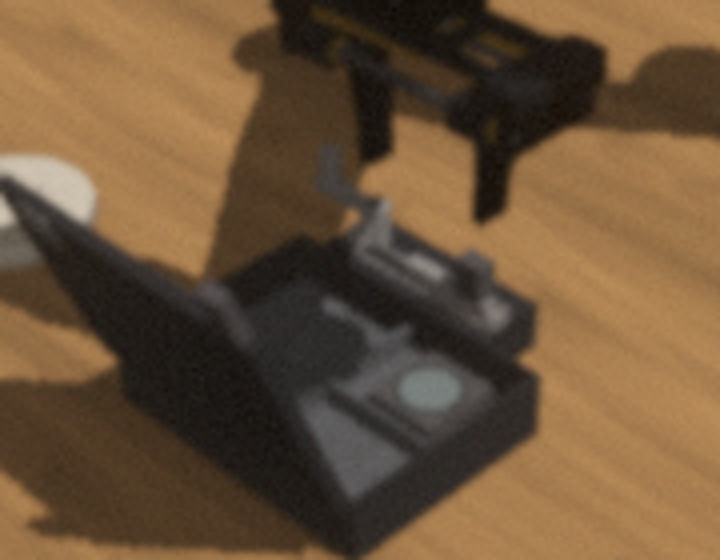

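Request:
send_rows([
  [9.75,0,52.5],
  [9.75,0,52.5],
  [9.75,0,52.5],
  [9.75,0,52.5],
  [0,30,0],
  [0,40,0],
  [0,40,0],
  [0,0,0],
], twist=[0,0,0,0,-8.5,-8.6,-8.5,0], gripper=[1,1,1,1,1,1,1,1])

```text
t: 25.5
ee_pos: [555.4, 193.9, 69.1]
eef_rot: [-0.689, 0.691, 0.153, -0.159]
force: [1.0, -0.3, 0.9]
gripper_width: 1.002
```

```bash
python3 - <<'E'
from seg import *
o=observe();print(o["ee_pos"],R(o["eef_rot"])[:,0], o["gripper_width"])
c=seg("scene"); save(c,"s13",(290,180,140,120),5)
E
```

```text
[555.4 193.9  69.1] [ 0.9  0.4 -0. ] 1.001613916683053
scene px [336.9 272.9] 449 rect [559.7 197.2] [63.1 52.8] 26.8 mean [560.3 198.7  12.1] hsv [18. 21. 91.]
scene px [381.5 306.5] 589 rect [569.5 324.6] [61.9 53.9] 8.7 mean [570.1 325.3  12.3] hsv [15. 23. 97.]
```

View pics/s13.png

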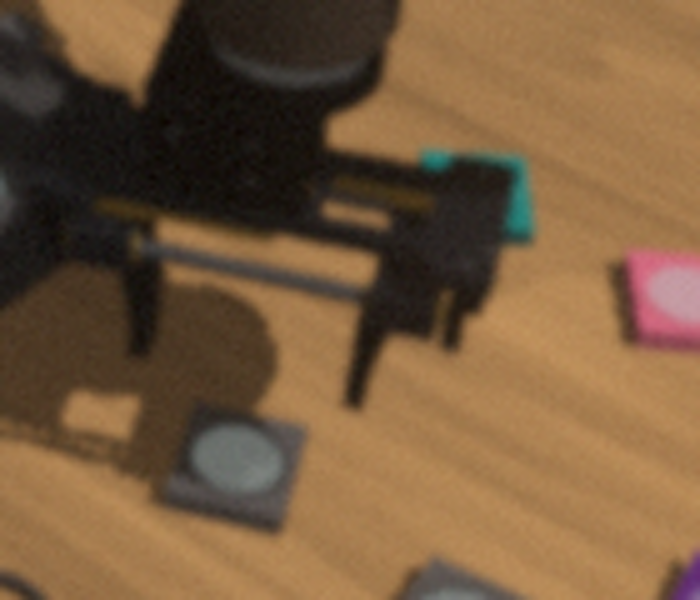

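Request:
send_rows([
  [3.5,30,0],
  [0,25,0],
  [0,11,0],
  [0,0,0],
  [0,0,0],
  [0,0,0],
  [0,0,0],
  [0,0,0],
], twist=[0,0,0,0,0,0,0,0], gripper=[1,1,1,1,0,0,0,0], force=20)

```text
t: 26.55
ee_pos: [561.1, 197.0, 6.8]
eef_rot: [0.69, -0.689, -0.157, 0.157]
force: [0.3, -0.6, -1.3]
gripper_width: 0.63
```

Request:
send_rows([
  [0,-35,0],
  [0,-45,0],
  [0,-35,0],
  [0,0,0],
  [0,0,0],
  [-9,0,-60],
  [-9,0,-60],
  [-9,0,-60],
], twist=[0,0,8.5,8.6,8.5,0,0,0], gripper=[0,0,0,0,0,0,0,0])

```text
t: 27.55
ee_pos: [533.6, 15.4, 121.5]
eef_rot: [-0.707, 0.707, 0.001, -0.001]
force: [1.1, -0.8, -0.1]
gripper_width: 0.614
```

Request:
send_rows([
  [-6.5,0,-60],
  [-6.5,0,-60],
  [0,0,-20],
  [0,0,0],
  [0,0,0],
  [0,0,0],
  [0,0,0],
  [0,0,0],
], twist=[0,0,0,0,0,0,0,0], gripper=[0,0,0,0,0,0,0,0])

```text
t: 28.55
ee_pos: [521.5, -122.6, 121.6]
eef_rot: [0.707, -0.707, -0.001, 0.001]
force: [-0.5, -0.1, 0.1]
gripper_width: 0.614
```

```bash
python3 - <<'E'
from seg import *
o=observe();print(o["ee_pos"],R(o["eef_rot"])[:,0], o["gripper_width"])
c=seg("scene"); save(c,"s14",(175,120,180,140),4)
c=seg("top"); save(c,"t14",(230,150,140,120),5)
E
```

```text
[ 521.5 -122.6  121.6] [1. 0. 0.] 0.6144200091366445
scene px [381.5 306.5] 596 rect [569.5 324.7] [62.2 53.8] 9.5 mean [570.2 325.3  12.3] hsv [15. 26. 97.]
top px [164.9 207. ] 355 rect [567.6 321.1] [61.  53.2] 6.2 mean [567.4 321.5  11.5] hsv [ 13.  22. 109.]
```

View pics/s14.png

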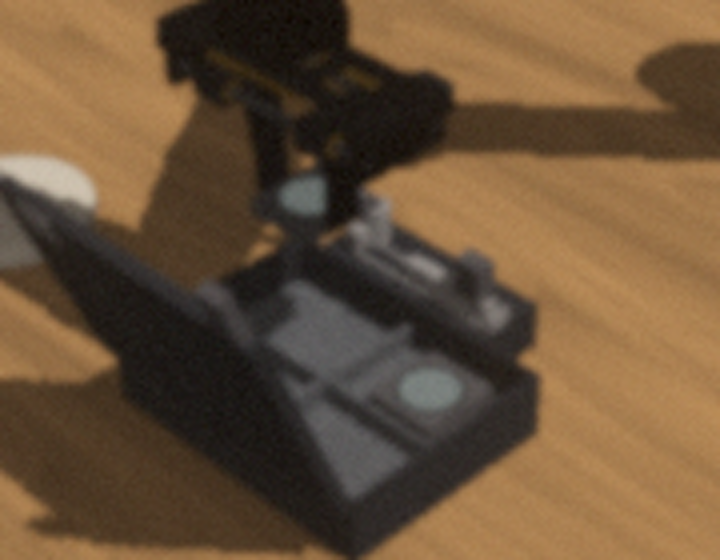

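View pics/t14.png

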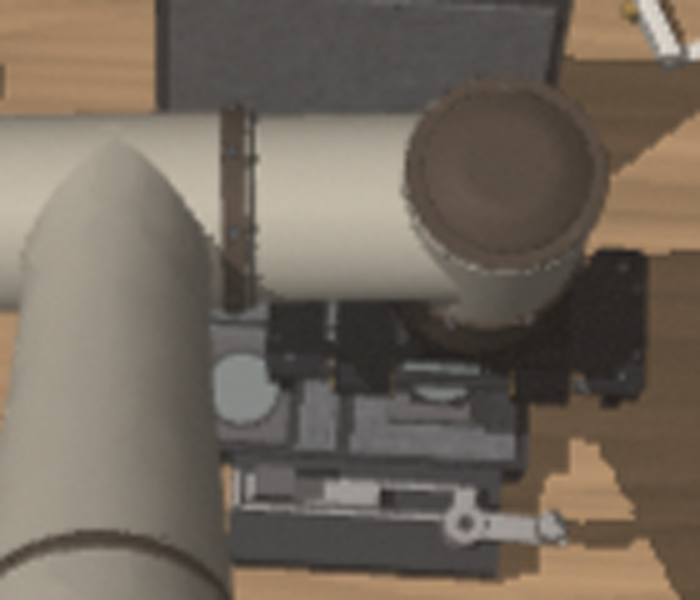

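Request:
send_rows([
  [0,40,-1],
  [0,35,0],
  [0,16,0],
  [0,6,0],
  [0,0,0],
  [0,0,0],
  [0,0,0],
  [0,0,0],
], twist=[0,0,0,0,0,0,0,0], gripper=[0,0,0,0,0,0.72,0.72,0.72])

```text
t: 29.65
ee_pos: [521.8, -124.1, 25.1]
eef_rot: [0.707, -0.707, -0.001, 0.0]
force: [0.0, 0.3, 0.4]
gripper_width: 0.716
```

Request:
send_rows([
  [0,-40,0],
  [0,-50,0],
  [0,-50,0],
  [0,-20,0],
  [0,0,50],
  [0,0,60],
  [0,0,60],
  [0,0,60],
], twist=[0,0,0,0,0,0,0,0], gripper=[0.72,0.72,0.8,1,1,1,1,1])

```text
t: 30.65
ee_pos: [520.9, 107.7, 185.0]
eef_rot: [0.707, -0.707, -0.001, 0.0]
force: [0.5, -0.3, 0.4]
gripper_width: 0.993
```

```bash
python3 - <<'E'
from seg import *
o=observe();print(o["ee_pos"],R(o["eef_rot"])[:,0], o["gripper_width"])
c=seg("scene"); save(c,"s15",(175,120,180,140),4)
c=seg("top"); save(c,"t15",(230,150,140,120),5)
E
```

```text
[520.9 107.7 185. ] [1. 0. 0.] 0.9928075103292919
scene px [381.5 306.5] 594 rect [569.5 324.7] [61.9 53.8] 9.5 mean [570.1 325.4  12.2] hsv [15. 26. 98.]
```

View pics/t15.png

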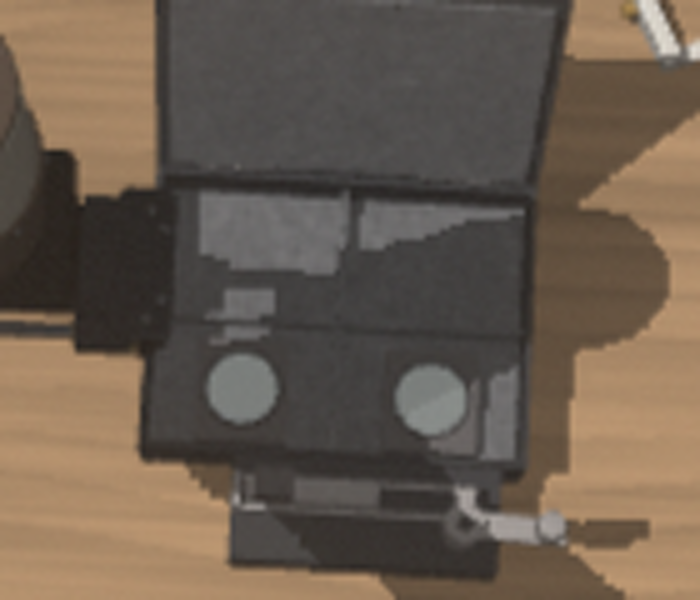

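View pics/s15.png

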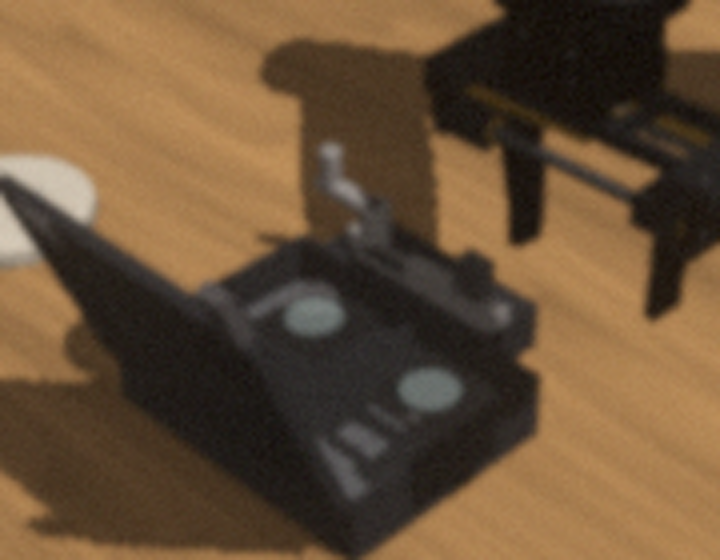

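Request:
send_rows([
  [12,0,54],
  [12,0,54],
  [12,0,54],
  [12,0,54],
  [0,40,0],
  [0,40,0],
  [0,30,0],
  [0,0,0],
], twist=[0,0,0,0,-7.8,0,0,0], gripper=[1,1,1,1,1,1,1,1])

```text
t: 31.75
ee_pos: [567.5, 320.1, 71.9]
eef_rot: [-0.704, 0.707, 0.046, -0.05]
force: [0.5, -0.7, 0.4]
gripper_width: 0.998
```

```bash
python3 - <<'E'
from seg import *
o=observe();print(o["ee_pos"],R(o["eef_rot"])[:,0], o["gripper_width"])
c=seg("scene"); save(c,"s16",(320,220,140,120),5)
E
```

```text
[567.5 320.1  71.9] [ 1.   0.1 -0. ] 0.9980442104405389
scene px [381.9 306.9] 572 rect [569.4 325.7] [61.9 52.5] 10.0 mean [570.5 326.5  12.3] hsv [19. 21. 99.]
```

View pics/s16.png

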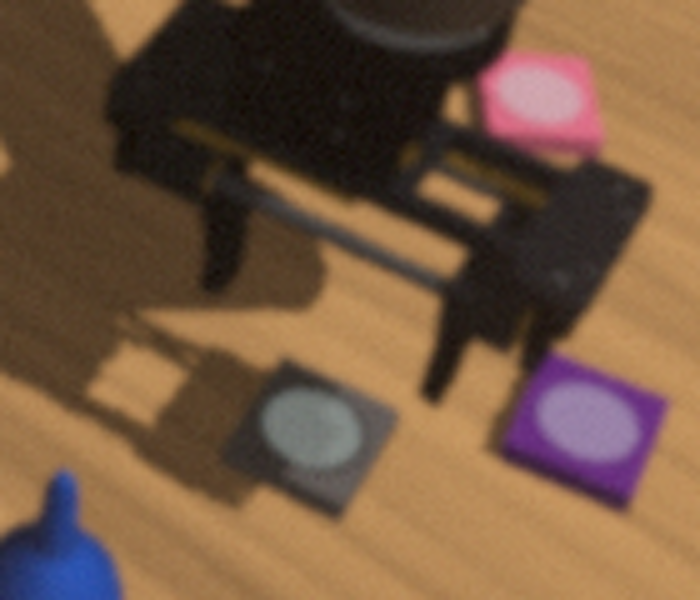

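Request:
send_rows([
  [0,30,1.5],
  [0,25,0],
  [0,13,0],
  [0,0,0],
  [0,0,0],
  [0,0,0],
  [0,0,0],
  [0,0,0],
], twist=[0,0,0,0,0,0,0,0], gripper=[1,1,1,1,0,0,0,0], force=20)

```text
t: 32.8
ee_pos: [568.8, 323.5, 6.9]
eef_rot: [0.706, -0.705, -0.049, 0.048]
force: [-0.1, 1.3, 0.7]
gripper_width: 0.631
```

Request:
send_rows([
  [0,-35,0],
  [0,-45,0],
  [0,-30,0],
  [5,0,-57],
  [5,0,-57],
  [5,0,-57],
  [5,0,-57],
  [6,0,-57],
], twist=[0,0,7.8,0,0,0,0,0], gripper=[0,0,0,0,0,0,0,0])

```text
t: 33.8
ee_pos: [594.8, 36.7, 116.7]
eef_rot: [0.707, -0.707, -0.001, 0.001]
force: [0.4, 0.3, -1.5]
gripper_width: 0.621
```

Request:
send_rows([
  [5,0,-53],
  [0,0,0],
  [0,0,0],
  [0,0,0],
  [0,0,0],
  [0,0,0],
  [0,0,0],
  [0,0,0],
], twist=[0,0,0,0,0,0,0,0], gripper=[0,0,0,0,0,0,0,0])

```text
t: 34.8
ee_pos: [600.1, -14.4, 116.6]
eef_rot: [0.707, -0.707, -0.001, 0.001]
force: [0.8, -0.5, -0.3]
gripper_width: 0.62
```

```bash
python3 - <<'E'
from seg import *
o=observe();print(o["ee_pos"],R(o["eef_rot"])[:,0], o["gripper_width"])
c=seg("scene"); save(c,"s17",(175,120,180,140),4)
E
```

```text
[600.1 -14.4 116.6] [1. 0. 0.] 0.6204271904292594
```

View pics/s17.png

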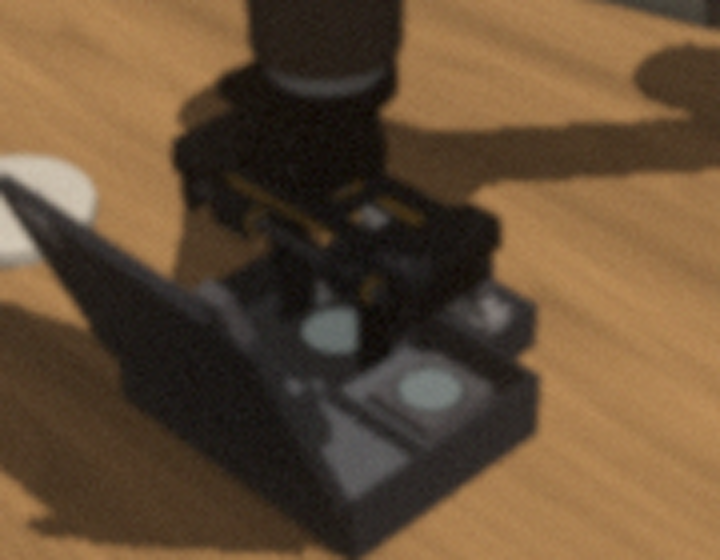

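Sleeve held over bay_4 at crop (330,330). Lower and release.

Request:
send_rows([
  [0,40,-0.5],
  [0,32,0],
  [0,14,0],
  [0,6,0],
  [0,0,0],
  [0,0,0],
  [0,0,0],
  [0,0,0],
], twist=[0,0,0,0,0,0,0,0], gripper=[0,0,0,0,0,0.72,0.72,0.72])

```text
t: 35.85
ee_pos: [600.4, -15.0, 25.2]
eef_rot: [0.707, -0.707, -0.001, 0.0]
force: [0.6, -0.6, -0.1]
gripper_width: 0.712
```

Request:
send_rows([
  [0,-40,0],
  [0,-55,0],
  [0,-55,0],
  [0,-55,0],
  [-40,0,45],
  [-40,0,45],
  [-40,0,45],
  [0,0,0],
], twist=[0,0,0,0,0,0,0,0], gripper=[0.72,0.72,0.72,0.35,0.35,0.35,0.35,0.35])

```text
t: 36.85
ee_pos: [477.8, 122.0, 230.4]
eef_rot: [0.708, -0.707, -0.003, 0.002]
force: [0.3, 0.5, 0.5]
gripper_width: 0.359
```

```bash
python3 - <<'E'
from seg import *
o=observe();print(o["ee_pos"],R(o["eef_rot"])[:,0], o["gripper_width"])
c=seg("scene"); save(c,"s18"); save(c,"s18c",(175,120,180,140),4)
c=seg("top"); save(c,"t18")
E
```

```text
[477.8 122.  230.4] [1. 0. 0.] 0.3592780110055795
```

View pics/s18c.png

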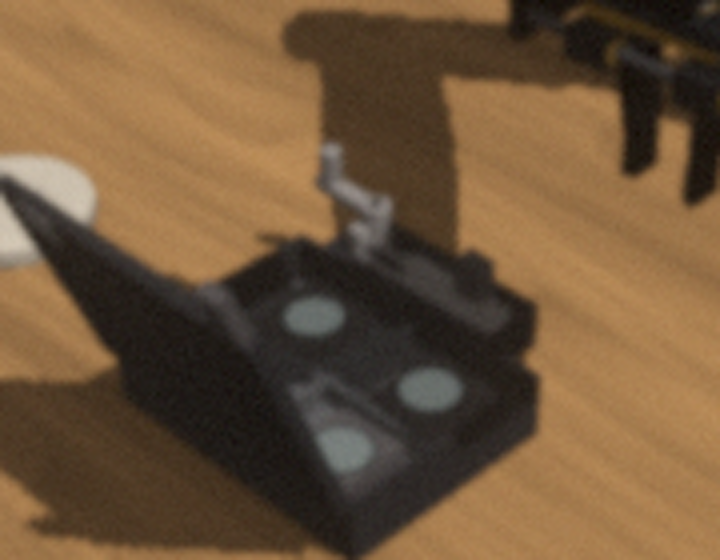

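View pics/t18.png

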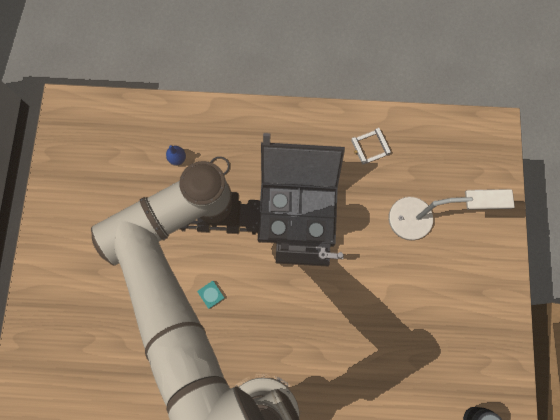

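View pics/s18.png

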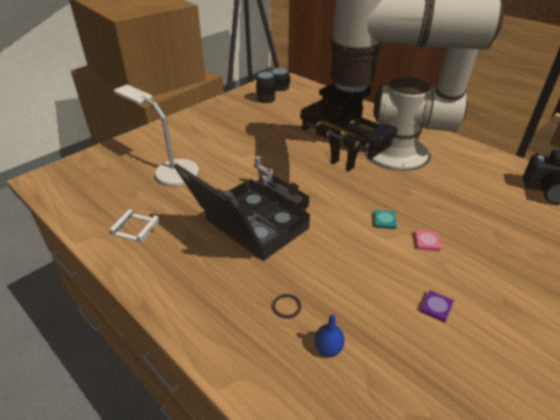

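Request:
send_rows([
  [0,-55,0],
  [40,0,-16],
  [50,0,-20],
  [50,0,-20],
  [50,0,-20],
  [51,0,-19],
  [0,0,0],
  [0,0,0],
], twist=[0,0,0,0,0,0,0,0], gripper=[0.35,0.35,0.35,0.35,0.35,0.35,0.35,0.35])

```text
t: 37.95
ee_pos: [721.2, 23.5, 283.4]
eef_rot: [-0.707, 0.707, -0.001, -0.0]
force: [-1.2, -0.7, 0.8]
gripper_width: 0.351
```

```bash
python3 - <<'E'
from seg import *
o=observe();print(o["ee_pos"],R(o["eef_rot"])[:,0], o["gripper_width"])
c=read_camera("scene"); save(c,"s19",(150,50,180,160),4)
P=cloud(c); m=(P[...,2]>205)&(P[...,2]<240)&(P[...,0]>690)&(P[...,0]<740)&(P[...,1]>0)&(P[...,1]<60)
print(m.sum(), P[m].mean(0) if m.any() else '')
E
```

```text
[721.2  23.5 283.4] [ 1. -0. -0.] 0.35086623160867886
122 [715.2  30.7 225.1]
```

View pics/s19.png

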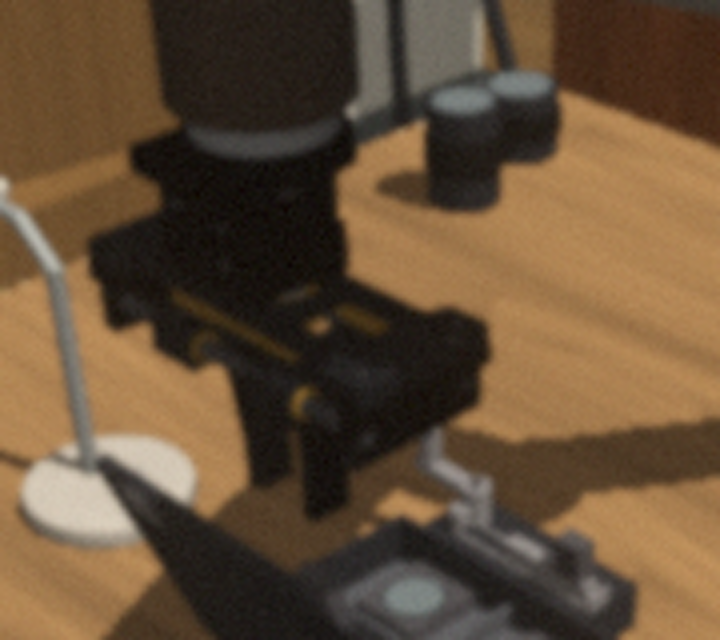

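Request:
send_rows([
  [-2,10,3.5],
  [0,30,0],
  [0,22,0],
  [0,8,0],
  [0,0,0],
  [0,0,0],
  [0,0,0],
  [0,0,0],
], twist=[0,0,0,0,0,0,0,0], gripper=[0.35,0.35,0.35,0.35,0.35,0,0,0], force=20)

```text
t: 39.0
ee_pos: [719.5, 26.7, 216.0]
eef_rot: [-0.706, 0.708, 0.001, 0.0]
force: [0.2, -4.8, 1.1]
gripper_width: 0.206
```

Request:
send_rows([
  [-15,-5,0],
  [-15,-4,0],
  [-15,-4,0],
  [-16,-1,0],
  [-15,-1,0],
  [-16,1,0],
  [-15,1,0],
  [-16,4,0],
], twist=[0,0,0,0,0,0,0,0], gripper=[0,0,0,0,0,0,0,0])

```text
t: 40.0
ee_pos: [597.0, 27.3, 224.6]
eef_rot: [-0.707, 0.708, 0.002, 0.001]
force: [2.8, -4.6, -0.1]
gripper_width: 0.202
```

Request:
send_rows([
  [-15,4,0],
  [-14,6,0],
  [-14,6,0],
  [-14,8,0],
  [-12,9,0],
  [-12,10,0],
  [-12,11,0],
  [-10,12,0],
], twist=[0,0,0,0,0,0,0,0], gripper=[0,0,0,0,0,0,0,0])

```text
t: 41.0
ee_pos: [493.3, 27.9, 158.6]
eef_rot: [-0.707, 0.707, 0.001, 0.0]
force: [-0.1, -3.7, 1.6]
gripper_width: 0.205
```

```bash
python3 - <<'E'
from seg import *
o=observe();print(o["ee_pos"],o["force"], o["gripper_width"])
c=read_camera("scene"); save(c,"s20",(175,80,180,160),4)
E
```

```text
[493.3  27.9 158.6] [-0.1 -3.7  1.6] 0.20519361261673974
```

View pics/s20.png

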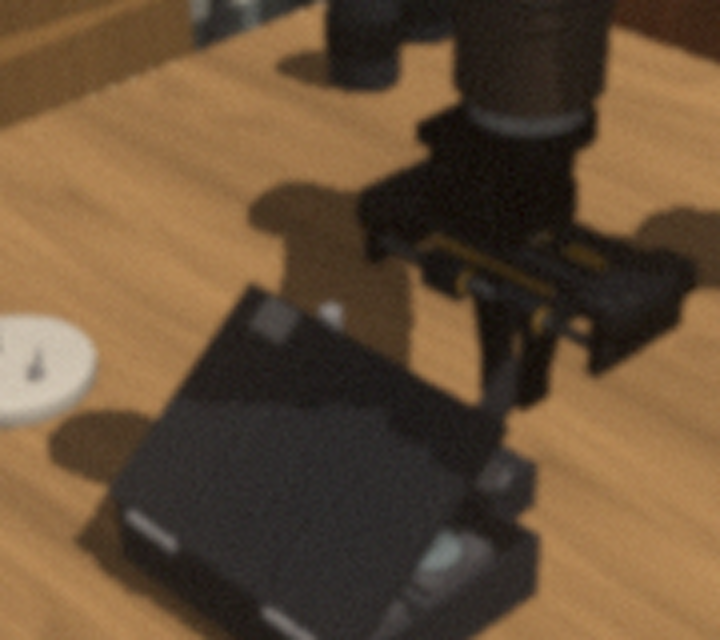

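Request:
send_rows([
  [-9,12,0],
  [-8,14,0],
  [-7,14,0],
  [-6,14,0],
  [-5,15,0],
  [-4,15,0],
  [-2,15,0],
  [-1,13,0],
], twist=[0,0,0,0,0,0,0,0], gripper=[0,0,0,0,0,0,0,0])

```text
t: 42.05
ee_pos: [450.8, 28.1, 45.0]
eef_rot: [-0.707, 0.707, 0.0, -0.0]
force: [0.2, -3.5, 1.8]
gripper_width: 0.204
```

Request:
send_rows([
  [0,2,0],
  [0,2,0],
  [0,1,0],
  [0,1,0],
  [0,0,0],
  [0,0,0],
  [0,0,0],
  [0,0,0],
], twist=[0,0,0,0,0,0,0,0], gripper=[0,0,0,0,0,0,0,0])

```text
t: 43.05
ee_pos: [450.8, 28.1, 41.7]
eef_rot: [-0.707, 0.707, 0.001, -0.001]
force: [-6.8, -2.6, 17.1]
gripper_width: 0.205
```

Request:
send_rows([
  [0,1,0],
  [0,0,0],
  [0,0,0],
  [0,0,0],
  [0,-3,0],
  [0,-30,0],
  [0,-40,0],
  [0,0,0],
], twist=[0,0,0,0,0,0,0,0], gripper=[0,0,0.35,0.35,0.35,0.35,0,0])

```text
t: 44.05
ee_pos: [453.4, 29.3, 114.4]
eef_rot: [0.708, -0.706, -0.003, -0.002]
force: [1.1, -0.8, 0.7]
gripper_width: 0.202
```

```bash
python3 - <<'E'
from seg import *
o=observe();print(o["ee_pos"],o["force"], o["gripper_width"])
c=read_camera("scene"); save(c,"s21",(175,80,180,160),4)
P=cloud(c); m=(P[...,2]>45)&(P[...,2]<75)&(P[...,0]>485)&(P[...,0]<635)&(P[...,1]>-160)&(P[...,1]<30)
q=P[m]; A=np.c_[q[:,0]-560,q[:,1]+69,np.ones(len(q))]; print(np.linalg.lstsq(A,q[:,2],rcond=None)[0].round(4),len(q))
E
```

```text
[453.4  29.3 114.4] [ 1.1 -0.8  0.7] 0.20163534572915373
[-0.   0.  60.3] 2765
```

View pics/s21.png

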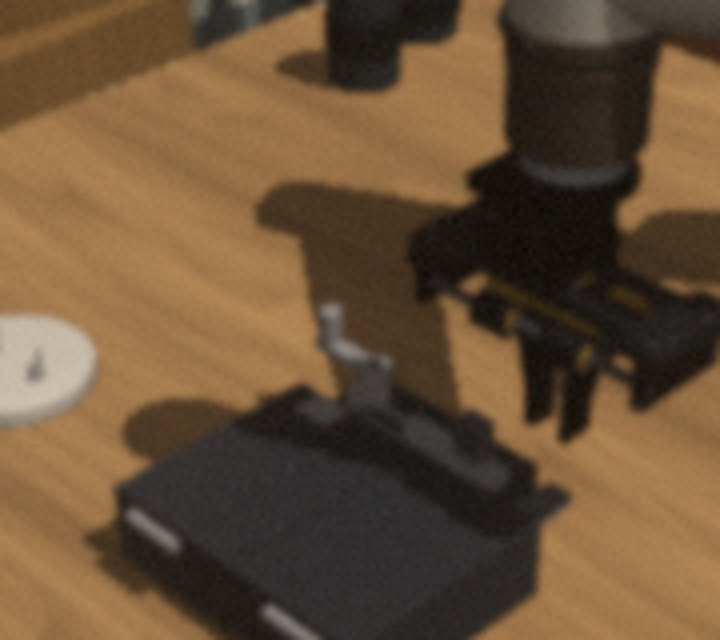

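Request:
send_rows([
  [3,30,0],
  [0,16,0],
  [0,5,0],
  [0,3,0],
  [0,2,0],
  [0,1,0],
  [0,0,0],
  [0,0,0],
], twist=[0,0,0,0,0,0,0,0], gripper=[0,0,0,0,0,0,0,0])

```text
t: 45.1
ee_pos: [452.3, 27.6, 59.2]
eef_rot: [-0.706, 0.708, -0.0, -0.002]
force: [-18.8, 3.8, 47.8]
gripper_width: 0.004
```

Request:
send_rows([
  [0,-6,0],
  [0,-40,0],
  [0,-45,0],
  [-3,0,-54],
  [-3,0,-54],
  [-3,0,-54],
  [-4,0,-55],
  [0,0,0],
], twist=[0,0,0,0,0,0,0,0], gripper=[0,0,0.5,0.5,0.5,0.5,0.5,0.5])

```text
t: 46.1
ee_pos: [440.3, -191.6, 144.7]
eef_rot: [0.707, -0.707, 0.002, -0.001]
force: [0.8, 0.1, -0.4]
gripper_width: 0.486
```

```bash
python3 - <<'E'
from seg import *
o=observe();print(o["ee_pos"],o["force"], o["gripper_width"])
c=read_camera("scene"); save(c,"s22",(175,80,180,160),4)
E
```

```text
[ 440.3 -191.6  144.7] [ 0.8  0.1 -0.4] 0.48571365646940484
```

View pics/s22.png

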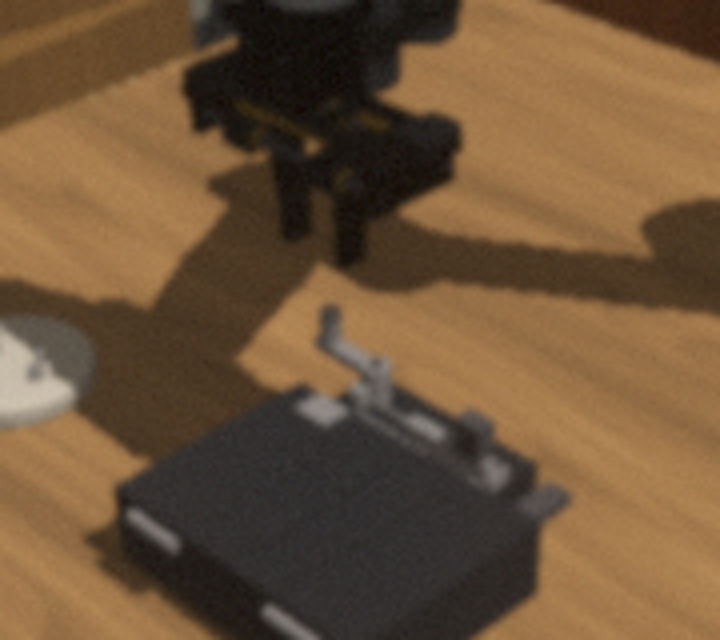

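Request:
send_rows([
  [0,20,2],
  [0,30,0],
  [0,14,0],
  [0,5,0],
  [0,0,0],
  [0,0,0],
  [0,0,0],
  [0,0,0],
], twist=[0,0,0,0,0,0,0,0], gripper=[0.38,0.38,0.38,0.38,0.38,0,0,0], force=15)

```text
t: 47.15
ee_pos: [441.8, -188.6, 77.4]
eef_rot: [-0.706, 0.708, 0.001, -0.001]
force: [-0.6, -10.3, 0.2]
gripper_width: 0.176
```

Request:
send_rows([
  [7.3,0,0.5],
  [7.6,0,1.8],
  [8.4,0,3.8],
  [7.5,0,5.3],
  [6.2,0,6.8],
  [4.8,0,7.8],
  [3.2,0,8.6],
  [1.4,0,9.6],
], twist=[0,0,0,0,0,0,0,0], gripper=[0,0,0,0,0,0,0,0], force=20)

```text
t: 48.15
ee_pos: [499.5, -143.2, 78.6]
eef_rot: [-0.706, 0.708, 0.01, 0.008]
force: [19.4, -4.1, -14.1]
gripper_width: 0.122
```

Request:
send_rows([
  [0,0,1],
  [0,0,1],
  [0,0,1],
  [0,0,1],
  [0,0,0],
  [0,0,0],
  [0,0,0],
  [0,0,0],
], twist=[0,0,0,0,0,0,0,0], gripper=[0,0,0,0,0,0,0,0])

```text
t: 49.15
ee_pos: [499.5, -141.7, 78.8]
eef_rot: [-0.705, 0.709, 0.011, 0.007]
force: [21.0, -19.9, -16.9]
gripper_width: 0.117
```

```bash
python3 - <<'E'
from seg import *
o=observe();print(o["ee_pos"],o["force"], o["gripper_width"])
c=read_camera("scene"); save(c,"s23",(205,100,120,100),6)
c=read_camera("top"); save(c,"t23",(260,200,120,90),6)
E
```

```text
[ 499.5 -141.7   78.8] [ 21.  -19.9 -16.9] 0.11685589611353839
```

View pics/s23.png

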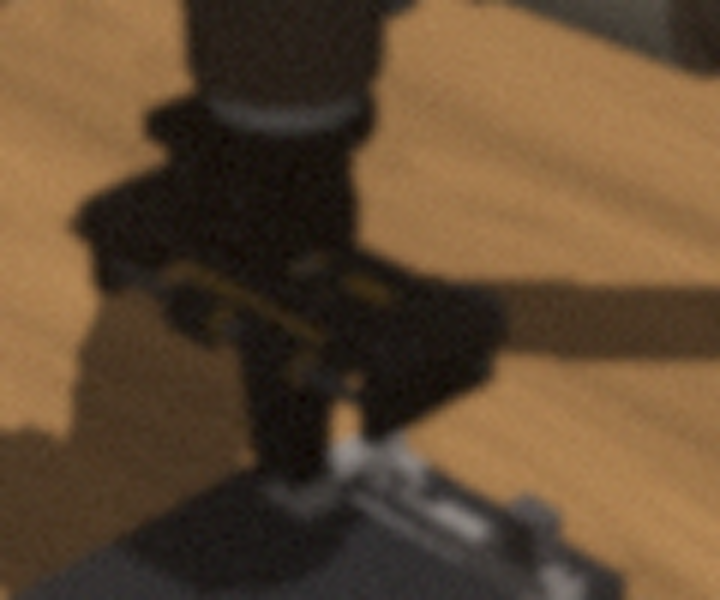

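View pics/t23.png

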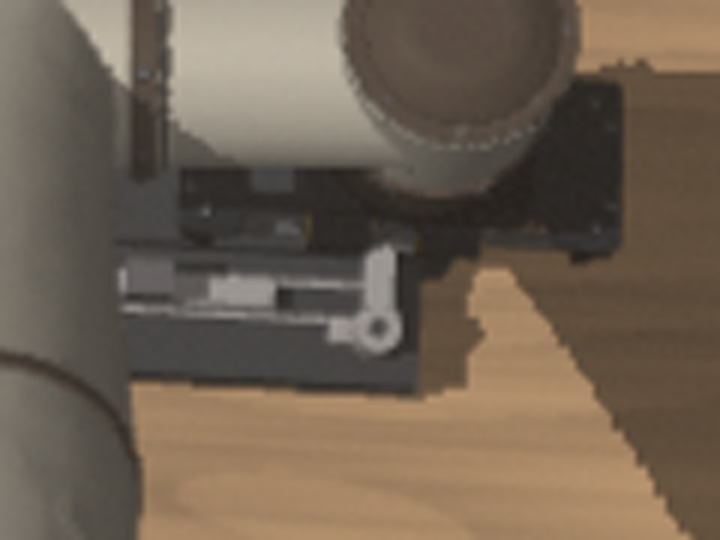

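Request:
send_rows([
  [0,0,-2],
  [0,0,0],
  [0,0,0],
  [0,0,0],
  [0,-15,0],
  [0,-30,0],
  [0,-30,0],
  [0,0,0],
], twist=[0,0,0,0,0,0,0,0], gripper=[0.5,0.5,0.5,0.5,0.5,0.5,0.5,0.5])

```text
t: 50.25
ee_pos: [489.5, -140.5, 155.1]
eef_rot: [-0.707, 0.707, 0.003, 0.002]
force: [-0.7, 0.1, -0.0]
gripper_width: 0.496
```

```bash
python3 - <<'E'
from seg import *
o=observe();print(o["ee_pos"],o["force"], o["gripper_width"])
c=read_camera("scene"); save(c,"s24",(205,100,120,100),6)
P=cloud(c); m=(P[...,2]>85)&(P[...,2]<105)&(P[...,0]>465)&(P[...,0]<510)&(P[...,1]>-175)&(P[...,1]<-115); q=P[m]; print(len(q),q.mean(0))
E
```

```text
[ 489.5 -140.5  155.1] [-0.7  0.1 -0. ] 0.495600943280122
33 [ 486.5 -139.8   93.1]
```

View pics/s24.png

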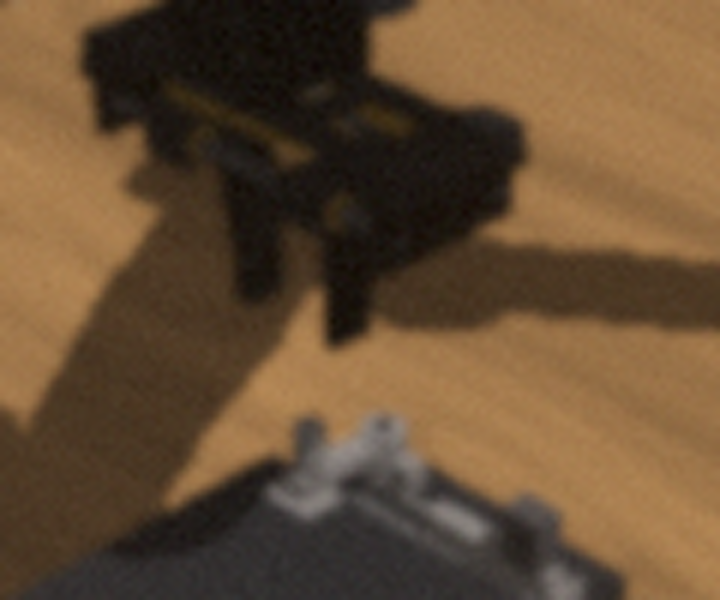

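Request:
send_rows([
  [-2.5,30,-2],
  [0,30,0],
  [0,14,0],
  [0,5,0],
  [0,0,0],
  [0,0,0],
  [0,0,0],
  [0,0,0],
], twist=[0,0,0,0,0,0,0,0], gripper=[0.5,0.5,0.5,0.5,0.5,0,0,0])

```text
t: 51.3
ee_pos: [485.4, -142.5, 73.0]
eef_rot: [0.707, -0.707, -0.001, 0.0]
force: [-0.1, -1.3, -0.4]
gripper_width: 0.241
```

Request:
send_rows([
  [0,0,1],
  [0,0,1],
  [0,0,1],
  [0,0,1],
  [0,0,0],
  [0,0,0],
  [0,0,0],
  [0,0,0],
], twist=[0,0,0,0,0,0,0,0], gripper=[0,0,0,0,0,0,0,0])

```text
t: 52.3
ee_pos: [485.3, -142.3, 73.0]
eef_rot: [-0.705, 0.709, 0.001, -0.001]
force: [1.5, -20.2, -3.2]
gripper_width: 0.177
```

Request:
send_rows([
  [0,0,-3.5],
  [0,0,0],
  [0,0,0],
  [0,0,0],
  [0,-30,0],
  [0,-45,0],
  [-7,0,50],
  [-22,0,57],
], twist=[0,0,0,0,0,0,0,0], gripper=[0.4,0.45,0.5,0.5,0.5,0.5,0.5,0.5])

```text
t: 53.3
ee_pos: [456.8, -33.8, 148.2]
eef_rot: [0.707, -0.707, -0.001, -0.001]
force: [0.5, 2.1, 0.8]
gripper_width: 0.504
```

Request:
send_rows([
  [0,0,0],
  [0,0,0],
  [0,30,0],
  [0,0,0],
  [0,0,0],
  [0,0,0],
  [0,0,0],
  [0,0,0],
], twist=[0,0,0,0,0,0,0,0], gripper=[0.5,0.5,0.5,0.5,0.5,0.5,0.5,0.5])

```text
t: 54.3
ee_pos: [456.2, -35.0, 117.9]
eef_rot: [0.707, -0.707, -0.001, 0.0]
force: [0.0, 1.0, 0.1]
gripper_width: 0.498
```

```bash
python3 - <<'E'
from seg import *
o=observe();print(o["ee_pos"],o["force"], o["gripper_width"])
c=read_camera("scene"); save(c,"s25",(205,100,120,100),6)
P=cloud(c); m=(P[...,2]>85)&(P[...,2]<105)&(P[...,0]>465)&(P[...,0]<510)&(P[...,1]>-175)&(P[...,1]<-115); q=P[m]; print(len(q),q.mean(0))
m=(P[...,2]>73)&(P[...,2]<95)&(P[...,0]>440)&(P[...,0]<470)&(P[...,1]>-85)&(P[...,1]<-10); q=P[m]; print(len(q),q.mean(0))
E
```

```text
[456.2 -35.  117.9] [0.  1.  0.1] 0.4983580616148876
31 [ 487.  -139.    93.5]
78 [457.2 -32.6  83.3]
```

View pics/s25.png

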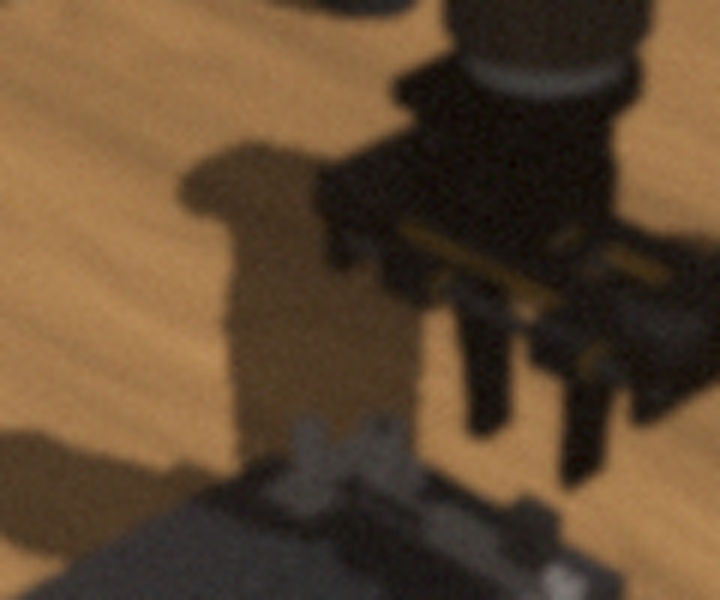

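Latched; fingers straddle the lock grip (crop (530,520)). Descend, grip, slide home.

Request:
send_rows([
  [0,30,0],
  [0,15,0],
  [0,4,0],
  [0,0,0],
  [0,0,0],
  [0,0,0],
  [0,0,0],
  [0,0,0],
], twist=[0,0,0,0,0,0,0,0], gripper=[0.5,0.5,0.5,0.5,0,0,0,0], force=20)

```text
t: 55.35
ee_pos: [456.2, -35.9, 68.9]
eef_rot: [-0.707, 0.708, 0.001, -0.0]
force: [1.8, -5.2, 0.3]
gripper_width: 0.248
```

Request:
send_rows([
  [0,0,-6],
  [0,0,-6],
  [0,0,-6],
  [0,0,-6],
  [0,0,-6],
  [0,0,-6],
  [0,0,-1],
  [0,0,0],
], twist=[0,0,0,0,0,0,0,0], gripper=[0,0,0,0,0,0,0,0])

```text
t: 56.35
ee_pos: [456.1, -72.6, 68.8]
eef_rot: [-0.707, 0.707, 0.0, -0.0]
force: [-1.5, 0.5, 5.9]
gripper_width: 0.25
```

Request:
send_rows([
  [0,0,-1],
  [0,0,-1],
  [0,0,-1],
  [0,0,-1],
  [0,0,-1],
  [0,0,-1],
  [0,0,0],
  [0,0,0],
], twist=[0,0,0,0,0,0,0,0], gripper=[0,0,0,0,0,0,0,0])

```text
t: 57.35
ee_pos: [456.2, -76.2, 69.0]
eef_rot: [0.708, -0.706, -0.001, -0.0]
force: [-4.2, 14.4, 8.5]
gripper_width: 0.252
```

Request:
send_rows([
  [0,0,-1],
  [0,0,0],
  [0,0,3],
  [0,0,0],
  [0,0,0],
  [0,0,0],
  [0,-30,0],
  [0,-50,0],
], twist=[0,0,0,0,0,0,0,0], gripper=[0,0,0,0.5,0.5,0.5,0.5,0.5])

```text
t: 58.35
ee_pos: [454.7, -76.5, 147.8]
eef_rot: [-0.707, 0.707, -0.002, -0.002]
force: [0.3, 0.9, 0.2]
gripper_width: 0.499
```

Request:
send_rows([
  [0,-50,0],
  [-30,-30,0],
  [-20,0,-50],
  [-10,0,-60],
  [-5,0,-60],
  [0,0,-60],
  [0,0,0],
  [0,0,0],
], twist=[0,0,0,0,0,0,0,0], gripper=[0.5,0.5,0.5,0.5,0.5,0.5,0.5,0.5])

```text
t: 59.35
ee_pos: [390.8, -306.1, 228.0]
eef_rot: [0.707, -0.707, 0.0, 0.0]
force: [-0.7, 0.7, -0.3]
gripper_width: 0.502
```

```bash
python3 - <<'E'
from seg import *
o=observe();print(o["ee_pos"],o["force"], o["gripper_width"])
c=read_camera("scene"); save(c,"s26c",(195,130,140,120),5); save(c,"s26")
P=cloud(c)
m=(P[...,2]>73)&(P[...,2]<95)&(P[...,0]>440)&(P[...,0]<470)&(P[...,1]>-105)&(P[...,1]<-10); q=P[m]; print("grip",len(q),q.mean(0))
m=(P[...,2]>85)&(P[...,2]<105)&(P[...,0]>465)&(P[...,0]<510)&(P[...,1]>-175)&(P[...,1]<-115); q=P[m]; print("knob",len(q),q.mean(0))
m=(P[...,2]>45)&(P[...,2]<75)&(P[...,0]>500)&(P[...,0]<635)&(P[...,1]>-160)&(P[...,1]<30)
q=P[m]; A=np.c_[q[:,0]-560,q[:,1]+69,np.ones(len(q))]; print(np.linalg.lstsq(A,q[:,2],rcond=None)[0].round(4),len(q))
c=read_camera("top"); save(c,"t26c",(240,165,120,120),5);save(c,"t26")
E
```

```text
[ 390.8 -306.1  228. ] [-0.7  0.7 -0.3] 0.5024557573360543
grip 79 [456.9 -72.4  83.2]
knob 37 [ 487.3 -139.6   92.6]
[-0.   0.  60.3] 2538
```

View pics/s26c.png

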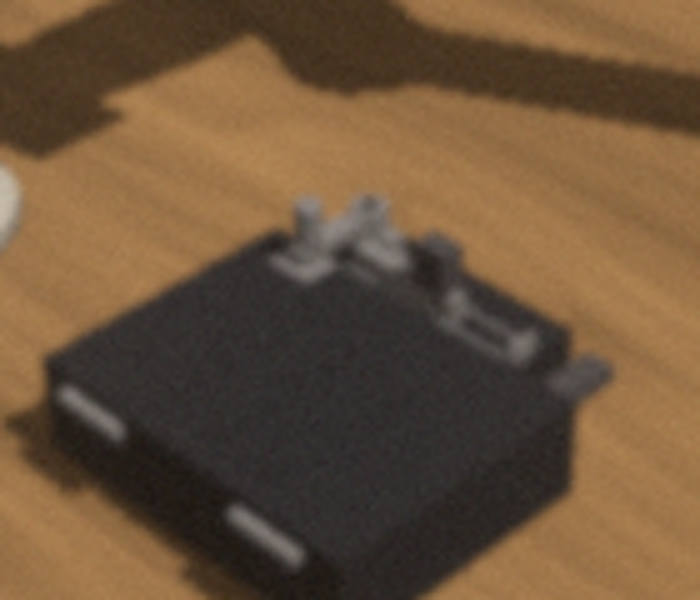

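View pics/t26.png

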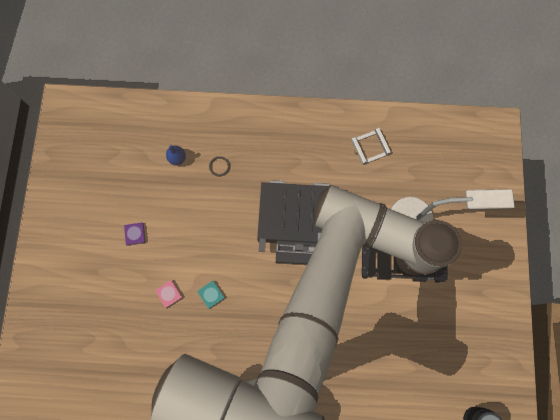

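View pics/s26.png

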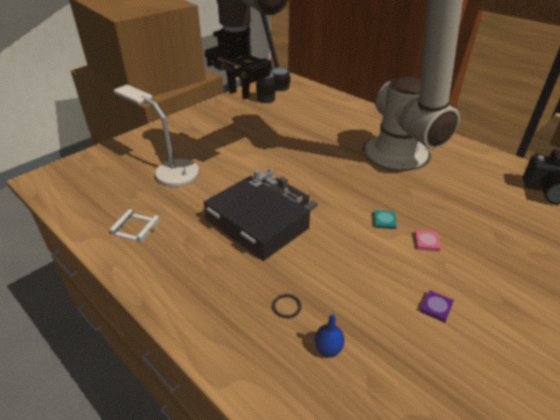

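```bash
python3 -c "
from workcell import *
print(finish_job())"
```

```text
the job is handed in; nothing more can be done
None
```

The filter case is packed and handed in at about 59 s of the 210 s allowed. I found three grey sleeves on the cabinet top. They lie flat in bay_2, bay_1 and bay_4, one each. I left the turquoise, pink and purple look-alikes, the bracket, the step-up ring and the blower where they were.

- **Order:** I slid the lock to its open stop, swung the latch clear and opened the lid to about 1.95 rad. After placing the sleeves I closed the lid, latched it and slid the lock home.
- **Last checks:** The lid plane is level at z ≈ 60 mm. The knob met its stop at about 20 N. The lock met its home stop at about 14 N after 39.8 mm of travel. The arm is clear of everything, and the last pictures show nothing out of place.
- **Knob slip:** The grip slid about 12 mm off the knob while swinging the latch back. I released, gripped it again and pushed it firmly to the stop.
- **High press:** While pressing the lid closed with the shut fingertips, the tool force read about 48 N, more than I intended. It was below the 120 N wrist limit, and the contact was with the fingertips rather than the gripper's body, to which I take the 40 N limit to apply.

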